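# Lid the calorimeter and hold the temperature probe in it

## Task

Set the lid on the calorimeter with its step down inside the rim so that it sits flat, let go of it, then take the temperature probe out of the test-tube rack and lower its steel stem through the collar in the middle of the lid until the tip is about halfway down the copper cup. The stem must not touch the collar, the lid or the cup, so finish while holding the probe there in the gripper, upright, still and centred in the collar. Do not drop the lid from above, and leave the calorimeter and everything else standing where it is.

Things in the scene. Friction and masses are not known exactly. Their poses are not given: they have to be found in the camera images.
- calorimeter: open round calorimeter standing loose, 0.65 kg: aluminium jacket 104 mm across, 100 mm high, white insulation, dry copper cup in the middle. Origin: centre of its underside, z up. The lid rests on the rim, 100 mm up; the mouth is 92 mm across, clear for 12 mm down. Cup on the same axis, 56 mm across inside, its mouth 90 mm and its inner floor 20 mm above the origin: halfway down is 55 mm up
- lid: grey round lid, 110 g, lying step down. Origin: centre of the step's underside, z up. Step 84 mm across from 0 to 8 mm, disc 104 mm across from 8 to 14 mm, black collar in the middle 32 mm across from 14 to 38 mm: lift it by this. A straight 16 mm hole runs down the axis through collar and disc. Sitting home, its origin is 92 mm and its collar's top 130 mm above the calorimeter's origin
- probe: wireless temperature probe, 70 g, upright in a rack hole. Origin on its axis, under its guard, z up. Round black guard 32 mm across from 0 to 6 mm, grey body 24 mm square (faces square to its x and y) from 6 to 70 mm: hold it by this. Steel stem 6 mm across from 0 down to -95 mm (11 mm across for the first 5 mm). The guard rests on the rack's top, the stem hangs free in the 20 mm hole
- probe_tip (a point): the lower end of the probe's stem, on its axis, 95 mm below the probe's origin
- stem_mid (a point): point on the axis of the stem, 35 mm below the probe's origin and 60 mm above its tip; it is in the middle of the hole in the lid when the tip is halfway down the cup
- rack: wooden test-tube rack, does not move, 76 mm (x) by 154 mm (y); origin: centre of its underside, z up. Top board's upper face at 110 mm, end boards up to 115 mm. Six 20 mm holes at x = -18, 18 and y = -40, 0, 40 mm; the probe and two glass test tubes stand in three of them, in any order
- tube_a: glass test tube in the rack, 16 mm across and 115 mm long, leave it; origin at its bottom (10 mm above the bench), rim 15 mm above the rack's top
- tube_b: the other glass test tube in the rack, same size, leave it
- vial: small glass vial with a black cap, 22 mm across, 52 mm high, leave it; origin at its bottom
- tweezers: red plastic tweezers lying flat, 105 mm long (x), 45 mm wide, 5 mm thick, leave them; origin under the middle
- petri_dish: glass dish, 90 mm across, 15 mm high, leave it; origin at its bottom
- beaker: glass beaker, 74 mm across the lip, 90 mm high, leave it; origin at its bottom
- conical_flask: glass conical flask, 80 mm across the foot, 121 mm high, leave it; origin at its bottom
- stopper_bottle: amber glass bottle with a red stopper, 66 mm across, 111 mm high, leave it; origin at its bottom
There are look-alikes about, which are no part of the job. Several things look just like the lid: the one meant starts farthest to the robot's right.

How it is judged:
By the outcome, as a careful person would: the job done as asked, in the order asked, and still so for the second after the job is handed in, while the arm keeps its last pose, push and grip.
It also fails if it takes over 67 s, if anything falls off the work surface, if the arm or the gripper's body presses on something with over 40 N, if the wrist force passes 120 N, or if a joint passes its speed limit or range.

## Robot

A 6-joint arm with a two-finger parallel gripper is mounted at the origin on the work surface. World frame = base frame: x ahead of the robot, y to its left, z up, the work surface at z = 0. Lengths are in mm, angles in rad, forces in N, time in s.
With the tool pointing down it reaches from about 350 to 975 mm from the base axis. Payload 4.9 kg.
Tool frame: the origin (TCP) lies midway between the tips of the shut fingers; the grasp point (between the pads) lies 19 mm behind it; y points along the fingers, z is the direction in which the jaws open and shut, and the axes are right-handed (so a half turn about y gives the same grasp; the last joint's range is limited). The gripper opens to 85 mm and grips with 20 to 120 N. Pads are 22 mm wide; open, the fingers measure 114 mm over their backs; the gripper's body (76 mm by 85 mm) begins 54 mm behind the grasp point. The pads swing forward as they close: fully open they stand 13 mm farther back than shut.
Start: joints at [-1.254, 0.053, 1.613, -0, 1.476, -0.119], TCP at [263.827, -566.566, 231.304] pointing down, gripper open.
Joint ranges: [-3.01, 3.01], [-1.01, 2.22], [0.06, 2.58], [-1.02, 4.17], [0.09, 2.62], [-3.14, 3.14]. Speed limits (rad/s): [2.57, 2.57, 3.14, 3.14, 3.14, 3.14].

## Interface

Orientations are given as a unit quaternion [x, y, z, w].
In Python, from bench import readout, optics, job gives the robot as it stands.
- The arm moves only by the shell command python3 -m creep 'ROWS' [FORCE]. ROWS is a JSON object of lists of equal length, an entry for each row: "rotation": the turn, a rotation vector about the tool's x, y, z in rad, a list of three; "xyz": the shift along the tool's x, y, z in m, a list of three; "hand": the closure, from 0 (fully open) to 1 (shut). In form: {"rotation": [[wx, wy, wz], ...], "xyz": [[tx, ty, tz], ...], "hand": [hand, ...]}. A call has 1 to 5 rows; each row is the pose to reach, as a shift and turn from the pose commanded when the call began, along the tool's axes at that moment; what a row does not reach only later rows make up. A row lasts 1/10 s, in which the tool goes at most 50 mm and 8.59 degrees, less where a joint would pass 70% of its speed; a pose out of reach is approached as far as the arm can. A call with a gripper value outside its range is refused whole. The fingers move at their own pace and stop on an object; FORCE is the grip in N (left out, the last holds). Time passes only in rows, so rows that repeat a pose let the fingers close. It gives the time, the measured TCP pose, the force and the opening at its end, in the units of the state.
- readout.get_state(): the state, without advancing time (a new reading comes with each control period).
- optics.get_image(name): name is "scene" or "top"; returns (picture, depth): 480x640x3 uint8, red, green, blue; 480x640 float32, mm along the optical axis (not along the pixel's ray), 0 where there is no reading.
- optics.camera_model(name): a dict with "K" (3x3 intrinsics, pixels), "R" (3x3) and "t" (3): a world point X has camera coordinates R X + t. Camera axes: x right, y down, z forward; pixel columns grow to the right and rows downward; lengths in mm; the calibration is good to about 2 mm. A picture is of the moment at which its call begins. camera_model takes no time and is no camera call.
- job.job_done(): hands the job in, once; it reports no verdict.
The state is a dict: "t": time; "joint_positions": joint angles; "joint_vel": joint speeds; "tau": joint torques, N m; "position": TCP position; "tool_rot": TCP orientation; "ft_force": force on the tool from outside, world axes, zero at the start; "wrist_torque": the same for the moment, N m; "opening": finger opening in mm.
Only numpy, scipy, OpenCV 4.12 (cv2) and the standard library are available. Lean on these libraries where they do the work, as an engineer would, in place of code of your own. Each camera call takes 0.05 s, during which the arm holds its last target.

## Working session

There is one attempt and no reset: what is moved stays moved. The work goes in short steps, Python scripts to look and compute and a shell command to move; the robot and the scene stay as the last step left them, time stands still between calls to the robot, and variables do not carry over. Pictures are saved under pics/ and viewed, and the job is handed in when it is done.

```bash
mkdir -p pics; ls; cat > h.py <<'E'
import numpy as np,cv2
from bench import readout,optics,job
from scipy.spatial.transform import Rotation as Rn
def snap(n,f):
    im,d=optics.get_image(n); cv2.imwrite(f'pics/{f}.png',im[:,:,::-1]); np.savez(f'pics/{f}.npz',im=im,d=d); return im,d
def pts(n,d):
    m=optics.camera_model(n);K=np.array(m['K']);R=np.array(m['R']);t=np.array(m['t'])
    v,u=np.mgrid[:480,:640]; c=np.stack([(u-K[0,2])/K[0,0]*d,(v-K[1,2])/K[1,1]*d,d],-1)
    return (c-t.reshape(3))@R
def ld(n,f):
    z=np.load(f'pics/{f}.npz');return z['im'],z['d'],pts(n,z['d'])
def proj(n,X):
    m=optics.camera_model(n);c=np.array(m['R'])@np.array(X)+np.array(m['t']).reshape(3);p=np.array(m['K'])@c;return p[:2]/p[2]
E
python3 - <<'E'
from h import *
snap('scene','s0');snap('top','t0')
s=readout.get_state()
print({k:np.round(v,4).tolist() for k,v in s.items()})
print(Rn.from_quat(s['tool_rot']).as_matrix().round(3))
E
```

```text
pics
{'t': 0.1, 'joint_positions': [-1.254, 0.0533, 1.6142, -0.0, 1.476, -0.119], 'joint_vel': [0.0011, -0.0026, -0.0024, -0.0006, 0.0011, 0.0], 'tau': [-0.0005, -39.4904, -37.1363, -0.0002, 0.0039, -0.0], 'position': [263.625, -566.0375, 230.1669], 'tool_rot': [-0.1529, 0.6911, -0.6897, 0.1528], 'ft_force': [0.5636, 0.0922, -0.1424], 'wrist_torque': [0.0413, 0.05, 0.0034], 'opening': 85.1712}
[[-0.907 -0.001  0.422]
 [-0.422  0.002 -0.907]
 [-0.    -1.    -0.002]]
```

View pics/s0.png

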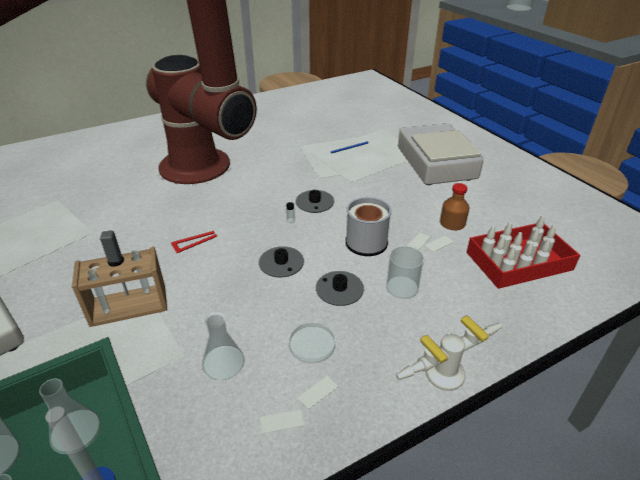

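View pics/t0.png

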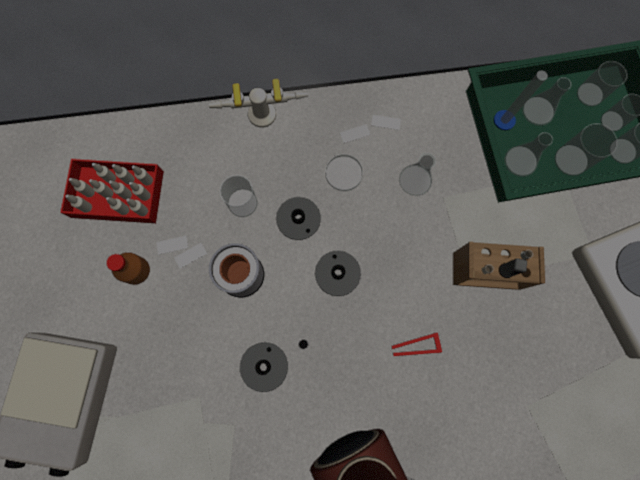

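```bash
cat > m.py <<'E'
from h import *
for n,f in (('top','t0'),('scene','s0')):
    im,d,P=ld(n,f)
    print(n,'cam at',(-np.array(optics.camera_model(n)['R']).T@np.array(optics.camera_model(n)['t']).reshape(3)).round(0))
    L={'top':dict(l1=(298,218),l2=(338,272),l3=(264,367),cal=(236,270)),'scene':dict(l1=(340,290),l2=(281,262),l3=(315,201),cal=(369,228))}[n]
    for k,(u,v) in L.items():
        r=55; W=P[max(0,v-r):v+r,max(0,u-r):u+r]
        # lid disc top z~14
        if k[0]=='l':
            z0,z1,rr=8,20,50
        else: z0,z1,rr=94,108,52
        c=P[v,u+ (12 if k[0]=='l' else 0),:2].copy()
        for it in range(8):
            m=(np.linalg.norm(W[...,:2]-c,axis=-1)<rr+10)&(W[...,2]>z0)&(W[...,2]<z1)
            q=W[m]; c,(rad)=cv2.minEnclosingCircle(q[:,:2].astype(np.float32)); c=np.array(c)
        m2=(np.linalg.norm(W[...,:2]-c,axis=-1)<18)&(W[...,2]>30)&(W[...,2]<46)
        print(k,c.round(1),round(rad,1),'mean',q.mean(0).round(1),len(q),'top',W[m2].mean(0).round(1) if m2.any() else None, np.percentile(W[m2][:,2],90).round(1) if m2.any() else None)
E
python3 m.py
python3 - <<'E'
from h import *
im,d,P=ld('top','t0')
c=im[190:300,190:390];a=cv2.resize(c,None,fx=4,fy=4,interpolation=2)
cv2.imwrite('pics/c1.png',a[:,:,::-1])
c=im[225:300,440:560];a=cv2.resize(c,None,fx=6,fy=6,interpolation=2)
cv2.imwrite('pics/c2.png',a[:,:,::-1])
im,d,P=ld('scene','s0')
c=im[220:335,65:180];a=cv2.resize(c,None,fx=5,fy=5,interpolation=2)
cv2.imwrite('pics/c3.png',a[:,:,::-1])
E
```

```text
top cam at [ 395.   99. 1006.]
l1 [682.7 104.2] 52.2 mean [680.8 104.6  13.4] 1348 top [681.5 104.1  37.1] 40.1
l2 [543.4  32.2] 52.2 mean [542.1  32.4  13.6] 1480 top [542.6  32.7  37. ] 38.9
l3 [363.3 218.8] 51.9 mean [362.8 218.5  13.7] 1705 top [363.3 218.3  37.4] 39.6
cal [570.1 248.5] 52.1 mean [570.2 249.7  99.2] 401 top None None
scene cam at [1322. -305.  747.]
l1 [681.8 103. ] 53.6 mean [686.9  99.3  14.2] 1120 top [682.9 102.1  36. ] 38.9
l2 [541.2  30.7] 53.6 mean [548.7  27.8  14.1] 913 top [543.9  30.7  36.3] 39.4
l3 [362.3 219.1] 54.4 mean [370.1 212.7  13.9] 575 top [364.6 216.   36.1] 39.4
cal [568.8 246.8] 53.5 mean [568.2 248.   98.7] 299 top None None
```

```bash
ls pics
```

```text
c1.png
c2.png
c3.png
s0.npz
s0.png
t0.npz
t0.png
```

View pics/c1.png

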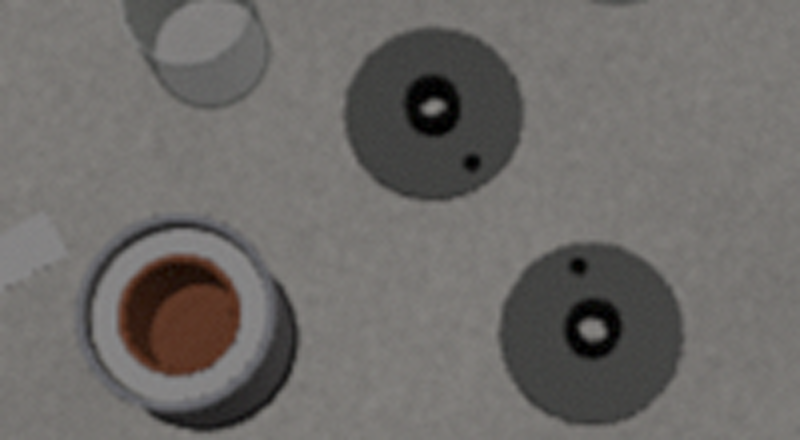

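View pics/c2.png

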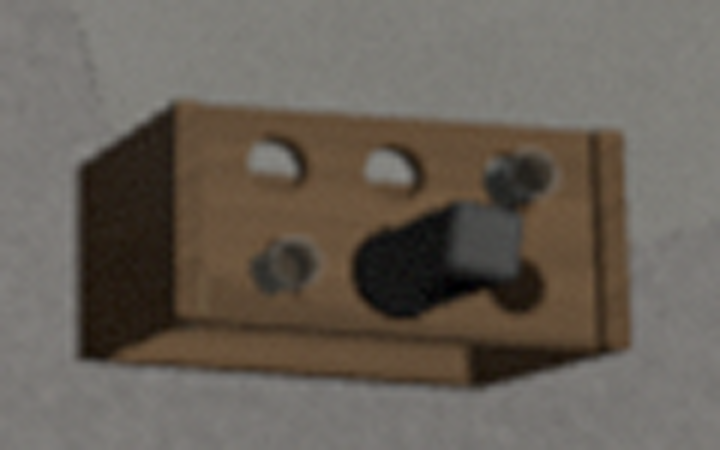

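View pics/c3.png

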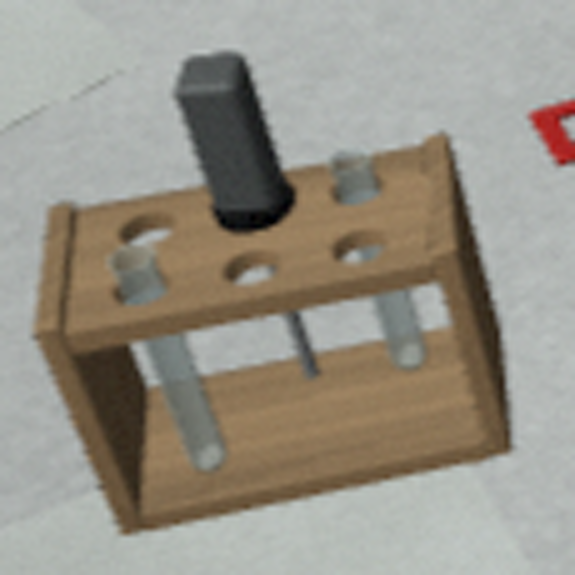

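```bash
python3 - <<'E'
from h import *
for n,f,(u0,u1,v0,v1) in (('top','t0',(440,560,225,300)),('scene','s0',(65,180,220,335))):
    im,d,P=ld(n,f); W=P[v0:v1,u0:u1].reshape(-1,3)
    C=im[v0:v1,u0:u1].reshape(-1,3).astype(int)
    q=W[(W[:,2]>174)&(W[:,2]<186)]; r=cv2.minAreaRect(q[:,:2].astype(np.float32))
    print(n,'probe top',len(q),r,'z',np.median(q[:,2]).round(1),q.mean(0).round(1))
    for a,b in ((120,135),(135,150),(150,165),(165,174)):
        s=W[(W[:,2]>a)&(W[:,2]<b)]; s=s[np.linalg.norm(s[:,:2]-q[:,:2].mean(0),axis=1)<35]
        print(a,len(s),s.mean(0).round(1), cv2.minAreaRect(s[:,:2].astype(np.float32)))
    w=(C[:,0]-C[:,2]>15)
    s=W[(W[:,2]>106)&(W[:,2]<119)&w]; print('rack',len(s),cv2.minAreaRect(s[:,:2].astype(np.float32)),np.median(s[:,2]))
E
```

```text
top probe top 162 ((488.05059814453125, -299.93768310546875), (23.03142547607422, 24.595016479492188), 66.50499725341797) z 179.2 [ 487.6 -299.2  178.9]
120 65 [ 488.2 -286.9  127.3] ((491.7733459472656, -287.8152770996094), (45.403045654296875, 22.87430763244629), 69.3398666381836)
135 48 [ 486.  -291.4  143.3] ((484.74615478515625, -293.4177551269531), (30.21143913269043, 15.801480293273926), 24.44199562072754)
150 52 [ 485.8 -291.7  157.5] ((483.79315185546875, -293.6315002441406), (30.447853088378906, 15.072775840759277), 29.934328079223633)
165 36 [ 485.6 -291.8  169.6] ((485.24822998046875, -293.0341491699219), (29.16025733947754, 14.16312026977539), 22.002506256103516)
rack 2019 ((504.76080322265625, -304.5421142578125), (155.65576171875, 76.50038146972656), 78.27808380126953) 110.0385279945136
scene probe top 122 ((487.0512390136719, -301.7938537597656), (24.826370239257812, 25.74465560913086), 64.07872772216797) z 179.1 [ 490.  -301.9  178.6]
120 105 [ 495.6 -299.   127.6] ((492.03814697265625, -291.2343444824219), (19.674917221069336, 48.349884033203125), 2.958972215652466)
135 93 [ 495.7 -301.9  142.7] ((494.9662170410156, -300.0144348144531), (16.53314971923828, 28.34143829345703), 14.535236358642578)
150 101 [ 495.5 -302.   157.4] ((494.49371337890625, -299.6651611328125), (16.68634605407715, 28.58594512939453), 17.334564208984375)
165 57 [ 496.2 -301.8  169.4] ((495.3070983886719, -299.6863098144531), (17.71538734436035, 28.143705368041992), 16.89484214782715)
rack 1740 ((503.20733642578125, -305.7633056640625), (153.9169921875, 83.25907135009766), 77.70577239990234) 110.3235046582449
```

Lid candidates in the top picture: (298,218), (264,367) and (338,272), at y = 104, 219 and 32. The one at (338,272) has the smallest y, so it is farthest to the robot's right, and the enlarged crop confirms it is a lid with a black collar. The probe stands in the rack at about (488,-300), with its faces turned about 25°.

```bash
cat >> h.py <<'E'
def delta(target,jaw=None):
    s=readout.get_state();R=Rn.from_quat(s['tool_rot']).as_matrix()
    d=R.T@(np.array(target)-np.array(s['position']))/1000
    Rt=R
    if jaw is not None:
        j=np.deg2rad(jaw);z=np.array([np.cos(j),np.sin(j),0]);y=np.array([0,0,-1.]);Rt=np.stack([np.cross(y,z),y,z],1)
    rv=Rn.from_matrix(R.T@Rt).as_rotvec()
    print('t',round(s['t'],2),'pos',np.round(s['position'],1),'jaw',np.rad2deg(np.arctan2(R[1,2],R[0,2])).round(2),'F',np.round(s['ft_force'],1),'op',round(s['opening'],1),'j6',round(s['joint_positions'][5],2))
    print('xyz',d.round(4).tolist(),'rot',rv.round(4).tolist())
    return d,rv
E
python3 -c "
from h import *
delta([542.5,32,231.3],-25)"
```

```text
t 0.1 pos [ 263.6 -566.   230.2] jaw -65.03 F [ 0.6  0.1 -0.1] op 85.2 j6 -0.12
xyz [-0.5053, -0.0002, -0.4244] rot [0.0018, -0.6987, -0.0009]
```

```bash
python3 -m creep '{"rotation":[[0,-0.14,0],[0,-0.28,0],[0,-0.42,0],[0,-0.56,0],[0,-0.7,0]],"xyz":[[-0.035,0,-0.03],[-0.07,0,-0.06],[-0.105,0,-0.09],[-0.14,0,-0.12],[-0.175,0,-0.15]],"hand":[0,0,0,0,0]}'
python3 -c "
from h import *
delta([542.5,32,231.3],-25)"
```

```text
t: 0.6
position: [359.4, -354.8, 230.7]
tool_rot: [-0.382, 0.595, -0.595, 0.382]
ft_force: [0.6, -0.6, -0.2]
opening: 85.2
t 0.6 pos [ 359.4 -354.8  230.7] jaw -24.62 F [ 0.6 -0.6 -0.2] op 85.2 j6 -0.5
xyz [-0.4279, -0.0004, 0.0053] rot [0.0005, 0.0066, -0.0005]
```

```bash
python3 -m creep '{"rotation":[[0,0,0],[0,0,0],[0,0,0],[0,0,0],[0,0,0]],"xyz":[[-0.05,0,0],[-0.1,0,0],[-0.15,0,0],[-0.2,0,0],[-0.24,0,0.003]],"hand":[0,0,0,0,0.1]}'
python3 -m creep '{"rotation":[[0,0,0],[0,0,0],[0,0,0],[0,0,0],[0,0,0]],"xyz":[[-0.05,0.02,0],[-0.1,0.04,0],[-0.15,0.06,0],[-0.185,0.07,0],[-0.185,0.08,0.002]],"hand":[0.1,0.1,0.1,0.1,0.1]}'
python3 -c "
from h import *
delta([542.5,32,60],-25)"
```

```text
t: 1.1
position: [463.3, -137.7, 231.0]
tool_rot: [-0.381, 0.596, -0.596, 0.381]
ft_force: [0.7, 0.3, -0.6]
opening: 77.2
t: 1.6
position: [542.9, 31.1, 149.5]
tool_rot: [-0.382, 0.596, -0.594, 0.382]
ft_force: [0.6, -1.3, -0.2]
opening: 76.7
t 1.6 pos [542.9  31.1 149.5] jaw -24.58 F [ 0.6 -1.3 -0.2] op 76.7 j6 0.35
xyz [-0.0006, 0.0895, -0.0006] rot [0.0025, 0.0073, -0.0007]
```

```bash
python3 -m creep '{"rotation":[[0,0,0],[0,0,0],[0,0,0],[0,0,0],[0,0,0]],"xyz":[[-0.0006,0.035,-0.0006],[-0.0006,0.07,-0.0006],[-0.0006,0.1,-0.0006],[-0.0006,0.1,-0.0006],[-0.0006,0.1,-0.0006]],"hand":[0.15,0.2,0.2,0.2,0.2]}'
python3 -c "
from h import *
delta([542.5,32,20],-25)
snap('scene','s1');snap('top','t1')
a=cv2.resize(cv2.imread('pics/s1.png')[200:300,220:380],None,fx=5,fy=5,interpolation=2);cv2.imwrite('pics/s1c.png',a)
a=cv2.resize(cv2.imread('pics/t1.png')[210:330,260:420],None,fx=5,fy=5,interpolation=2);cv2.imwrite('pics/t1c.png',a)
"
```

```text
t: 2.1
position: [542.1, 27.0, 51.2]
tool_rot: [-0.381, 0.596, -0.596, 0.38]
ft_force: [1.2, -0.2, 1.4]
opening: 68.1
t 2.1 pos [542.1  27.   51.2] jaw -24.95 F [ 1.2 -0.2  1.4] op 68.1 j6 0.35
xyz [-0.0047, 0.0312, -0.0017] rot [0.0011, 0.0009, 0.0005]
```

View pics/s1c.png

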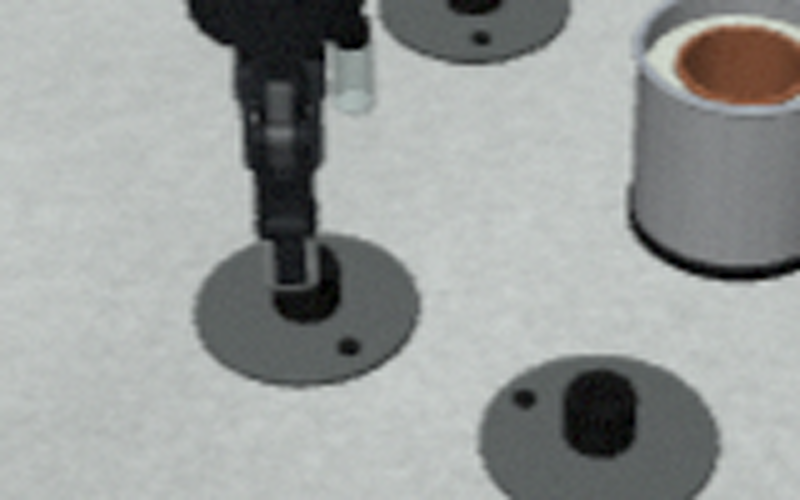

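View pics/t1c.png

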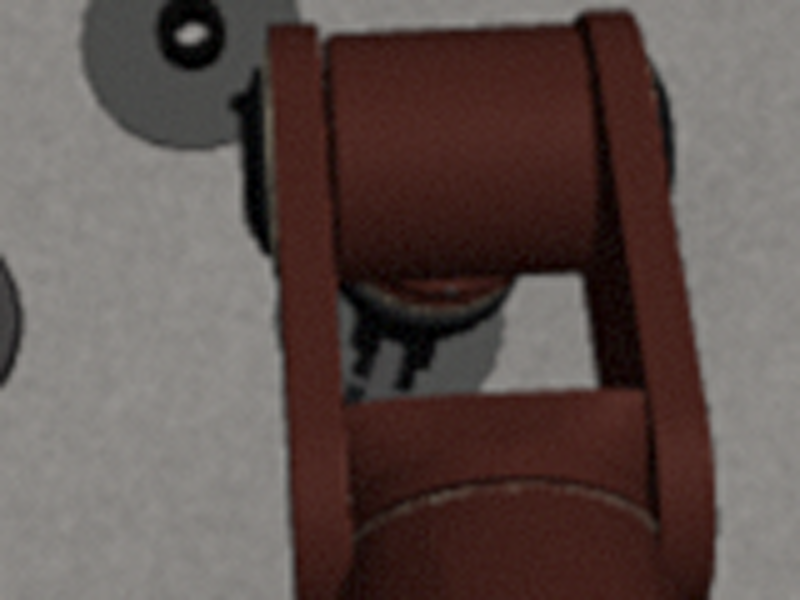

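The fingers straddle the collar but sit about 5 mm to its right. I'll correct that and go down.

```bash
python3 -m creep '{"rotation":[[0,0,0],[0,0,0],[0,0,0],[0,0,0],[0,0,0]],"xyz":[[-0.0047,0.0,-0.0017],[-0.0047,0.008,-0.0017],[-0.0047,0.016,-0.0017],[-0.0047,0.024,-0.0017],[-0.0047,0.024,-0.0017]],"hand":[0.2,0.2,0.2,0.2,0.2]}'
python3 -c "
from h import *
delta([542.7,32,20],-25)"
```

```text
t: 2.7
position: [541.4, 32.5, 25.3]
tool_rot: [-0.381, 0.597, -0.595, 0.379]
ft_force: [-0.1, 0.3, -0.1]
opening: 68.2
t 2.7 pos [541.4  32.5  25.3] jaw -24.92 F [-0.1  0.3 -0.1] op 68.2 j6 0.36
xyz [-0.0001, 0.0053, 0.0014] rot [0.0034, 0.0014, 0.0013]
```

```bash
python3 -m creep '{"rotation":[[0,0,0],[0,0,0],[0,0,0],[0,0,0],[0,0,0]],"xyz":[[0,0.005,0.001],[0,0.006,0.001],[0,0.006,0.001],[0,0.006,0.001],[0,0.006,0.001]],"hand":[0.3,0.4,0.5,0.55,0.6]}' 40
python3 -c "
from h import *
delta([542.5,32,20],-25)"
python3 -m creep '{"rotation":[[0,0,0],[0,0,0],[0,0,0],[0,0,0],[0,0,0]],"xyz":[[0,0,0],[0,0,0],[0,0,0],[0,0,0],[0,0,0]],"hand":[0.7,0.8,0.8,0.8,0.8]}'
python3 -c "
from h import *
delta([542.5,32,20],-25)"
```

```text
t: 3.2
position: [543.8, 32.0, 21.6]
tool_rot: [-0.38, 0.596, -0.596, 0.38]
ft_force: [-0.9, -1.0, -0.2]
opening: 34.3
t 3.2 pos [543.8  32.   21.6] jaw -24.93 F [-0.9 -1.  -0.2] op 34.3 j6 0.36
xyz [0.0006, 0.0016, -0.0012] rot [0.0002, 0.0012, -0.0001]
t: 3.7
position: [544.1, 32.0, 21.9]
tool_rot: [0.38, -0.596, 0.596, -0.38]
ft_force: [-2.3, -0.1, 5.9]
opening: 31.1
t 3.7 pos [544.1  32.   21.9] jaw -24.92 F [-2.3 -0.1  5.9] op 31.1 j6 0.36
xyz [0.0007, 0.0019, -0.0015] rot [-0.0004, 0.0013, -0.0002]
```

```bash
python3 -m creep '{"rotation":[[0,0,0],[0,0,0],[0,0,0],[0,0,0],[0,0,0]],"xyz":[[0,-0.005,0],[0,-0.015,0],[0,-0.03,0],[0,-0.03,0],[0,-0.03,0]],"hand":[0.8,0.8,0.8,0.8,0.8]}' 50
python3 -c "
from h import *
delta([570,248,200],-25)
snap('scene','s2')
a=cv2.resize(cv2.imread('pics/s2.png')[200:300,220:380],None,fx=5,fy=5,interpolation=2);cv2.imwrite('pics/s2c.png',a)
"
```

```text
t: 4.2
position: [544.5, 31.9, 52.3]
tool_rot: [0.38, -0.596, 0.597, -0.381]
ft_force: [-0.1, 0.0, -2.0]
opening: 30.7
t 4.2 pos [544.5  31.9  52.3] jaw -24.92 F [-0.1  0.  -2. ] op 30.7 j6 0.36
xyz [-0.2068, -0.1476, -0.0677] rot [-0.0019, 0.0013, -0.0007]
```

View pics/s2c.png

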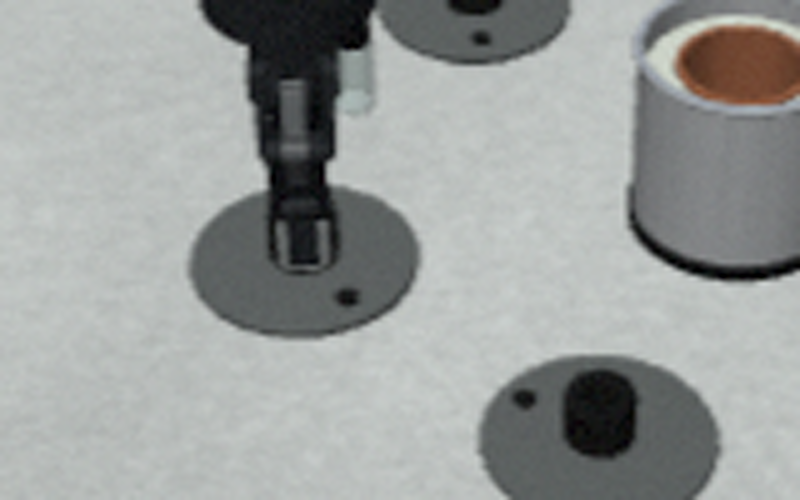

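```bash
python3 -m creep '{"rotation":[[0,0,0],[0,0,0],[0,0,0],[0,0,0],[0,0,0]],"xyz":[[0,-0.04,0],[0,-0.08,0],[-0.01,-0.115,-0.005],[-0.05,-0.125,-0.015],[-0.09,-0.125,-0.027]],"hand":[0.8,0.8,0.8,0.8,0.8]}'
python3 -m creep '{"rotation":[[0,0,0],[0,0,0],[0,0,0],[0,0,0],[0,0,0]],"xyz":[[-0.04,0,-0.013],[-0.08,0,-0.027],[-0.115,0,-0.04],[-0.115,0,-0.04],[-0.115,0,-0.04]],"hand":[0.8,0.8,0.8,0.8,0.8]}'
python3 -c "
from h import *
delta([570,248,170],-25)
snap('scene','s3');snap('top','t3')
a=cv2.resize(cv2.imread('pics/s3.png')[140:270,290:450],None,fx=5,fy=5,interpolation=2)[:600];cv2.imwrite('pics/s3c.png',a)
a=cv2.resize(cv2.imread('pics/t3.png')[190:310,160:320],None,fx=5,fy=5,interpolation=2);cv2.imwrite('pics/t3c.png',a)
"
```

```text
t: 4.75
position: [559.1, 125.5, 179.4]
tool_rot: [0.378, -0.596, 0.597, -0.381]
ft_force: [0.4, -0.2, -1.0]
opening: 30.2
t: 5.25
position: [568.9, 246.4, 175.3]
tool_rot: [0.382, -0.596, 0.596, -0.38]
ft_force: [-0.1, -0.5, -1.1]
opening: 30.3
t 5.25 pos [568.9 246.4 175.3] jaw -24.83 F [-0.1 -0.5 -1.1] op 30.3 j6 0.72
xyz [-0.0019, 0.0053, 0.0004] rot [0.001, 0.003, 0.0017]
```

View pics/s3c.png

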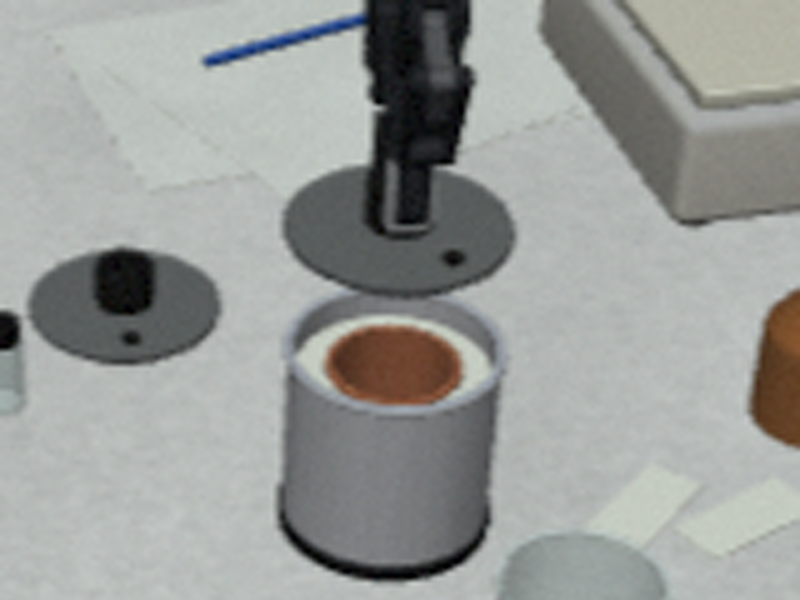

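View pics/t3c.png

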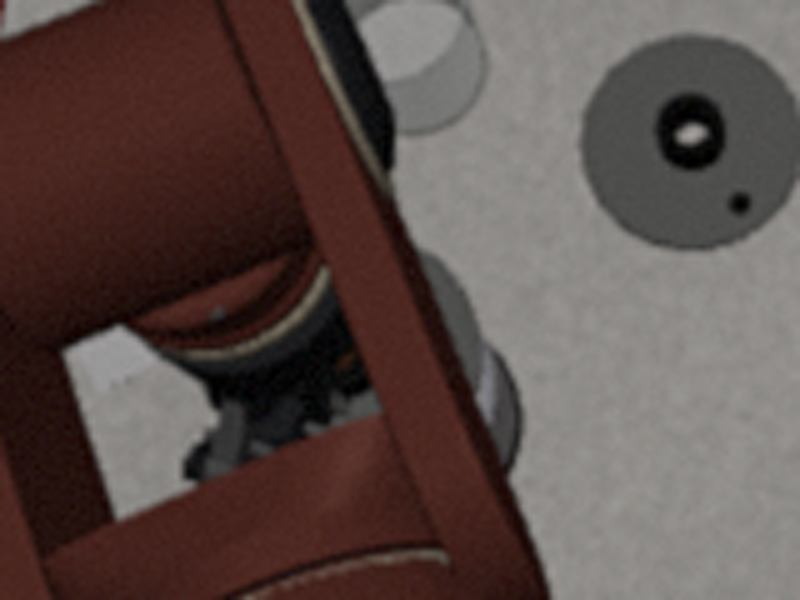

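Scene crop: the held lid (disc around (400,230) in the crop) hangs over the rim at (395,350). Next I'll measure the disc edge and the rim circle in the same camera and fit a plane to the disc for tilt.

```bash
cat > fit.py <<'E'
from h import *
import sys
from scipy.optimize import least_squares
def ring(f,c0,zlo,zhi,R,box,n='scene'):
    im,d,P=ld(n,f); u0,u1,v0,v1=box
    W=P[v0:v1,u0:u1].reshape(-1,3)
    q=W[(W[:,2]>zlo)&(W[:,2]<zhi)&(np.linalg.norm(W[:,:2]-c0,axis=1)<R+12)]
    A=np.c_[q[:,:2]-c0,np.ones(len(q))]
    co=np.linalg.lstsq(A,q[:,2],rcond=None)[0]
    # boundary pts by angular bins
    c=np.array(c0,float)
    for _ in range(5):
        v=q[:,:2]-c;a=np.arctan2(v[:,1],v[:,0]);r=np.hypot(*v.T);B=[]
        for k in np.arange(-np.pi,np.pi,.12):
            m=(a>=k)&(a<k+.12)&(r>R-8)
            if m.sum(): B.append(v[m][np.argmax(r[m])]+c)
        B=np.array(B)
        s=least_squares(lambda p:np.hypot(B[:,0]-p[0],B[:,1]-p[1])-R-.5,c,loss='soft_l1');c=s.x
    return c,co,len(q),len(B),np.abs(s.fun).mean()
if __name__=='__main__':
    s=readout.get_state();p=np.array(s['position'])
    z=p[2]-21.9+14
    c,co,n,b,e=ring('s3',p[:2],z-9,z+9,52,(300,450,140,270)); print('lid',c.round(1),'slope deg',np.rad2deg(co[:2]).round(2),'z',co[2].round(1),'exp',z.round(1),n,b,e.round(2), 'off',(c-p[:2]).round(1))
    for f in('s0','s3'):
        c,co,n,b,e=ring(f,(569.5,248),93,106,52,(300,450,140,270)); print('rim',f,c.round(1),co[2].round(1),n,b,e.round(2))
    c,co,n,b,e=ring('t0',(569.5,248),93,106,52,(180,290,220,310),'top'); print('rim top',c.round(1),co[2].round(1),n,b,e.round(2))
    c,co,n,b,e=ring('t0',(543,32),7,20,52,(270,400,210,330),'top'); print('lid0 top',c.round(1),co[2].round(1),n,b,e.round(2))
    c,co,n,b,e=ring('s0',(543,32),7,20,52,(220,340,230,300)); print('lid0 sc',c.round(1),co[2].round(1),n,b,e.round(2))
E
python3 fit.py
```

```text
lid [568.2 244.2] slope deg [-0.42  0.13] z 167.5 exp 167.7 806 49 1.24 off [-1. -1.]
rim s0 [568.6 247.2] 98.2 332 52 1.38
rim s3 [569.1 246.8] 97.8 307 53 1.49
rim top [569.9 248.6] 99.1 414 53 1.14
lid0 top [543.2  32.1] 13.6 1482 53 1.25
lid0 sc [541.9  31.1] 14.1 913 53 1.15
```

```bash
python3 -c "
from h import *
delta([569.9,248,121],-25)"
python3 -m creep '{"rotation":[[0,0,0],[0,0,0],[0,0,0],[0,0,0],[0,0,0]],"xyz":[[-0.003,0,0],[-0.003,0.01,0],[-0.003,0.02,0],[-0.003,0.03,0],[-0.003,0.036,0]],"hand":[0.8,0.8,0.8,0.8,0.8]}'
python3 -c "
from h import *
delta([569.9,248,121],-25)"
```

```text
t 5.35 pos [569.2 245.1 175.6] jaw -24.96 F [-0.3  0.2 -1.8] op 30.4 j6 0.72
xyz [-0.003, 0.0546, -0.0005] rot [0.0007, 0.0006, 0.0012]
t: 5.85
position: [569.8, 248.3, 138.1]
tool_rot: [-0.381, 0.596, -0.596, 0.379]
ft_force: [0.4, 0.1, -1.8]
opening: 30.2
t 5.85 pos [569.8 248.3 138.1] jaw -24.95 F [ 0.4  0.1 -1.8] op 30.2 j6 0.73
xyz [0.0002, 0.0171, 0.0003] rot [0.0021, 0.001, 0.0019]
```

```bash
python3 -m creep '{"rotation":[[0,0,0],[0,0,0],[0,0,0],[0,0,0],[0,0,0]],"xyz":[[0.0002,0.005,0],[0.0002,0.01,0],[0.0002,0.013,0],[0.0002,0.013,0],[0.0002,0.013,0]],"hand":[0.8,0.8,0.8,0.8,0.8]}'
python3 -c "
from h import *
delta([569.9,248,113],-25)
snap('scene','s4')
a=cv2.resize(cv2.imread('pics/s4.png')[150:270,290:450],None,fx=5,fy=5,interpolation=2)[:600];cv2.imwrite('pics/s4c.png',a)
"
```

```text
t: 6.35
position: [570.8, 248.7, 127.6]
tool_rot: [0.38, -0.596, 0.596, -0.381]
ft_force: [-0.3, -0.1, -1.0]
opening: 30.4
t 6.35 pos [570.8 248.7 127.6] jaw -24.92 F [-0.3 -0.1 -1. ] op 30.4 j6 0.73
xyz [0.001, 0.0146, -0.0006] rot [-0.0004, 0.0014, -0.0003]
```

View pics/s4c.png

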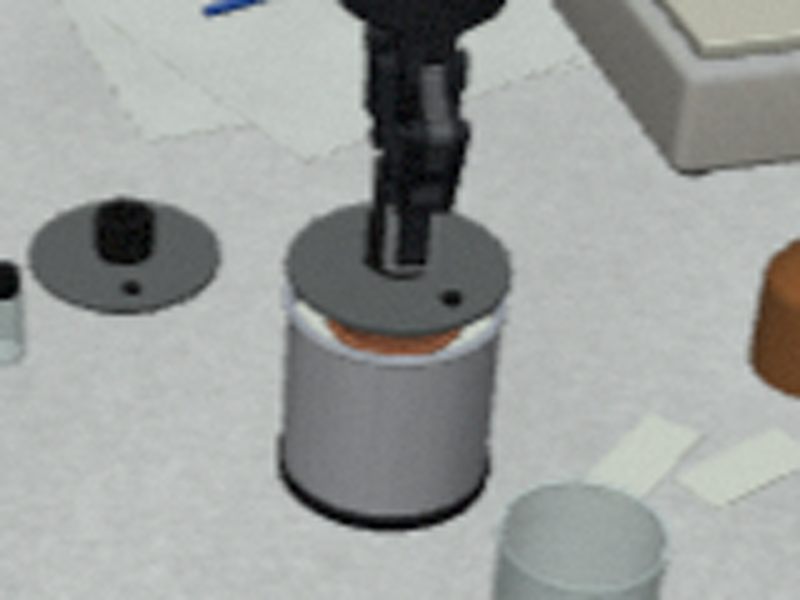

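The lid is centred over the mouth, about 6 mm short of entering it. Lowering gently.

```bash
python3 -m creep '{"rotation":[[0,0,0],[0,0,0],[0,0,0],[0,0,0],[0,0,0]],"xyz":[[0.0005,0.003,-0.0003],[0.0005,0.006,-0.0003],[0.0005,0.008,-0.0003],[0.0005,0.01,-0.0003],[0.0005,0.01,-0.0003]],"hand":[0.8,0.8,0.8,0.8,0.8]}'
python3 -c "
from h import *
delta([569.9,248,113],-25);snap('scene','s4b');delta([569.9,248,113],-25)"
```

```text
t: 6.9
position: [569.8, 248.2, 116.7]
tool_rot: [-0.381, 0.596, -0.596, 0.38]
ft_force: [-0.3, -0.2, -2.1]
opening: 30.7
t 6.9 pos [569.8 248.2 116.7] jaw -24.92 F [-0.3 -0.2 -2.1] op 30.7 j6 0.73
xyz [0.0002, 0.0037, 0.0001] rot [0.0007, 0.0013, 0.0006]
t 6.95 pos [570.  248.3 117. ] jaw -24.93 F [ 0.2  0.1 -1.1] op 30.1 j6 0.73
xyz [0.0003, 0.004, 0.0] rot [0.0004, 0.0013, 0.0003]
```

```bash
python3 -m creep '{"rotation":[[0,0,0],[0,0,0],[0,0,0]],"xyz":[[0,0.001,0],[0,0.002,0],[0,0.003,0]],"hand":[0.8,0.8,0.8]}'
python3 -m creep '{"rotation":[[0,0,0],[0,0,0]],"xyz":[[0,0.0007,0],[0,0.0007,0]],"hand":[0.8,0.8]}'
python3 -m creep '{"rotation":[[0,0,0],[0,0,0]],"xyz":[[0,0.0005,0],[0,0.0005,0]],"hand":[0.8,0.8]}'
```

```text
t: 7.25
position: [570.2, 248.3, 114.3]
tool_rot: [0.38, -0.596, 0.596, -0.38]
ft_force: [0.0, 0.0, -1.0]
opening: 30.3
t: 7.45
position: [570.2, 248.3, 114.0]
tool_rot: [0.38, -0.596, 0.596, -0.38]
ft_force: [-1.4, 0.2, 0.9]
opening: 30.4
t: 7.65
position: [570.3, 248.3, 114.0]
tool_rot: [0.38, -0.596, 0.596, -0.38]
ft_force: [-3.0, -1.6, 5.6]
opening: 30.5
```

Contact came at z 114.0, the expected home height. Releasing slowly.

```bash
python3 -m creep '{"rotation":[[0,0,0],[0,0,0],[0,0,0],[0,0,0],[0,0,0]],"xyz":[[0,0,0],[0,0,0],[0,0,0],[0,0,0],[0,0,0]],"hand":[0.6,0.56,0.5,0.45,0.4]}'
python3 -c "
from h import *
snap('scene','s5');delta([569.9,248,113],-25)
a=cv2.resize(cv2.imread('pics/s5.png')[150:270,290:450],None,fx=5,fy=5,interpolation=2)[:600];cv2.imwrite('pics/s5c.png',a)
"
```

```text
t: 8.15
position: [570.1, 248.3, 112.9]
tool_rot: [-0.38, 0.596, -0.596, 0.38]
ft_force: [-0.2, -0.2, -0.9]
opening: 51.1
t 8.2 pos [570.2 248.3 113. ] jaw -24.93 F [-0.3 -0.5 -0.1] op 51.3 j6 0.73
xyz [0.0004, -0.0, -0.0001] rot [0.0001, 0.0013, -0.0]
```

View pics/s5c.png

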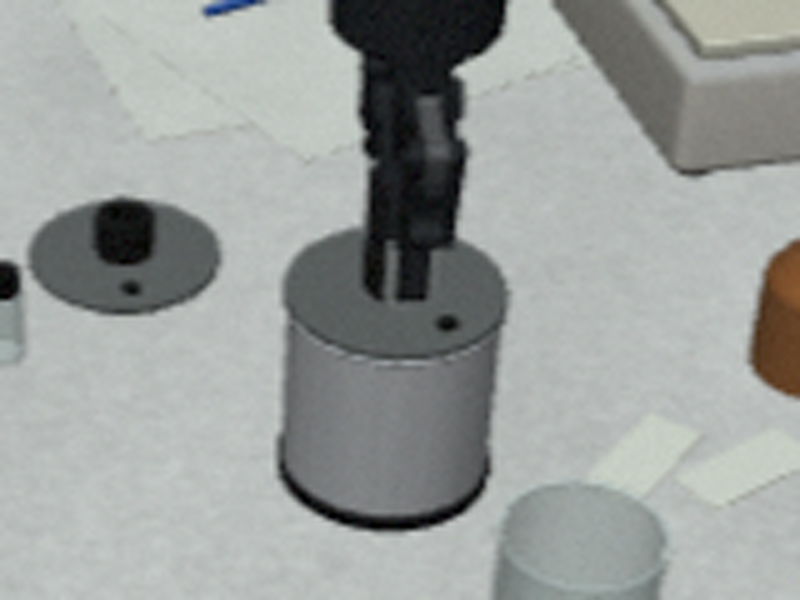

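The lid sits flat on the rim. Going up and over to the probe.

```bash
python3 -m creep '{"rotation":[[0,0,0],[0,0,0],[0,0,0],[0,0,0],[0,0,0]],"xyz":[[0,-0.02,0],[0,-0.06,0],[0,-0.1,0],[0,-0.14,0],[0,-0.18,0]],"hand":[0.35,0.3,0.3,0.3,0.3]}'
python3 -c "
from h import *
delta([488,-300,260],-25)
snap('scene','s6');snap('top','t6')
a=cv2.resize(cv2.imread('pics/s6.png')[150:270,290:450],None,fx=5,fy=5,interpolation=2)[:600];cv2.imwrite('pics/s6c.png',a)
for f,b in (('s6',(300,450,140,270)),):
  im,d,P=ld('scene',f);W=P[140:270,300:450].reshape(-1,3)
  q=W[(W[:,2]>100)&(W[:,2]<113)&(np.linalg.norm(W[:,:2]-[569.5,248],axis=1)<58)]
  A=np.c_[q[:,:2]-[569.5,248],np.ones(len(q))];co=np.linalg.lstsq(A,q[:,2],rcond=None)[0];print('lid plane',np.rad2deg(co[:2]).round(2),co[2])
"
```

```text
t: 8.7
position: [570.0, 248.3, 294.7]
tool_rot: [0.38, -0.596, 0.596, -0.38]
ft_force: [0.5, -0.1, -0.9]
opening: 59.8
t 8.7 pos [570.  248.3 294.7] jaw -24.92 F [ 0.5 -0.1 -0.9] op 59.8 j6 0.73
xyz [0.5318, 0.0347, 0.1567] rot [-0.0001, 0.0014, -0.0002]
lid plane [-0.24  0.54] 106.22196926351383
```

View pics/s6c.png

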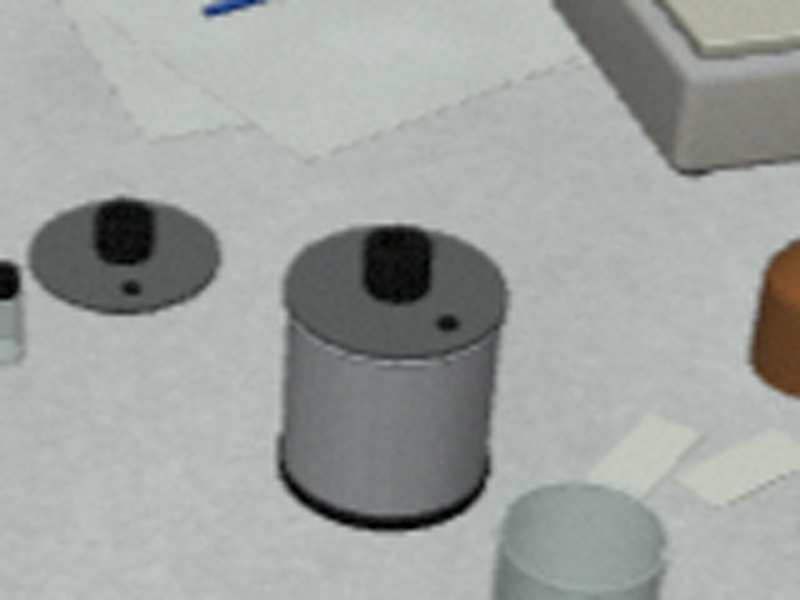

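```bash
python3 -m creep '{"rotation":[[0,0,0],[0,0,0],[0,0,0],[0,0,0],[0,0,0]],"xyz":[[0.046,0,0.0136],[0.092,0,0.027],[0.138,0,0.041],[0.184,0,0.054],[0.23,0,0.068]],"hand":[0.3,0.3,0.3,0.3,0.3]}'
python3 -m creep '{"rotation":[[0,0,0],[0,0,0],[0,0,0],[0,0,0],[0,0,0]],"xyz":[[0.046,0,0.0136],[0.092,0,0.027],[0.138,0,0.041],[0.184,0,0.054],[0.23,0,0.068]],"hand":[0.3,0.3,0.3,0.3,0.3]}'
python3 -c "
from h import *
snap('top','t7');delta([488,-300,225],-25)
a=cv2.resize(cv2.imread('pics/t7.png')[190:310,160:320],None,fx=5,fy=5,interpolation=2);cv2.imwrite('pics/t7c.png',a)
"
```

```text
t: 9.3
position: [534.1, 9.5, 292.4]
tool_rot: [-0.381, 0.596, -0.596, 0.38]
ft_force: [0.4, 0.3, 0.5]
opening: 59.4
t: 9.8
position: [498.8, -227.9, 292.5]
tool_rot: [-0.38, 0.596, -0.596, 0.38]
ft_force: [1.1, 0.2, 0.3]
opening: 59.8
t 9.85 pos [ 497.5 -234.3  292.2] jaw -25.29 F [-3.  -4.5 -0.8] op 59.6 j6 -0.13
xyz [0.0631, 0.0675, 0.0195] rot [-0.0003, -0.0051, 0.0053]
```

View pics/t7c.png

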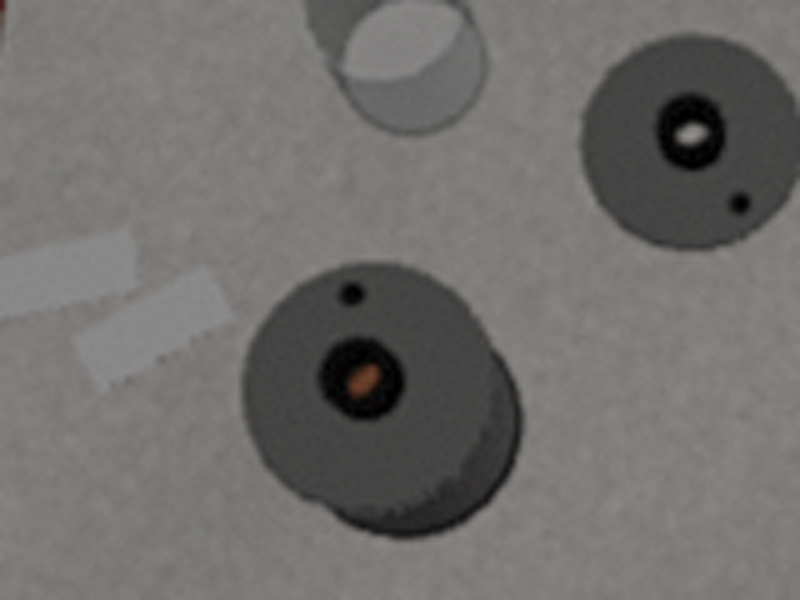

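```bash
python3 - <<'E'
from h import *
# probe overlay
x,y,yaw=488,-300.5,np.deg2rad(65)
for n,f,(u0,u1,v0,v1),k in (('top','t0',(490,545,250,295),10),('scene','s0',(90,130,225,275),10)):
    im=cv2.imread(f'pics/{f}.png');a=cv2.resize(im[v0:v1,u0:u1],None,fx=k,fy=k,interpolation=2)
    a=cv2.convertScaleAbs(a,alpha=2 if n=='top' else 1.3)
    for h in (116,180):
        c=[]
        for sx,sy in((1,1),(1,-1),(-1,-1),(-1,1)):
            p=np.array([x,y,h])+[12*(sx*np.cos(yaw)-sy*np.sin(yaw)),12*(sx*np.sin(yaw)+sy*np.cos(yaw)),0]
            c.append((proj(n,p)-[u0-.5,v0-.5])*k)
        cv2.polylines(a,[np.int32(c)],True,(0,255,255),1)
    c=[(proj(n,[x+16*np.cos(t),y+16*np.sin(t),110])-[u0-.5,v0-.5])*k for t in np.arange(0,6.28,.2)]
    cv2.polylines(a,[np.int32(c)],True,(0,255,0),1)
    cv2.imwrite(f'pics/ov_{n}.png',a)
# collar top center from top image
im,d,P=ld('top','t7')
W=P[250:285,215:250].reshape(-1,3);m=(W[:,2]>124)&(W[:,2]<136)
print('collar depth',cv2.minEnclosingCircle(W[m][:,:2].astype(np.float32)),W[m].mean(0))
E
```

```text
collar depth ((570.21337890625, 248.13766479492188), 16.102680206298828) [569.97459104 247.75492446 129.00845023]
```

View pics/ov_top.png

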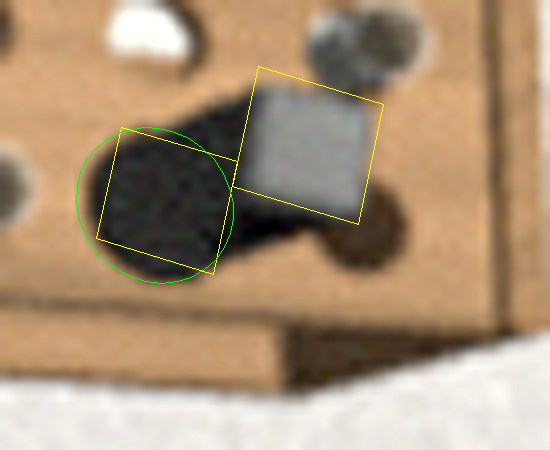

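View pics/ov_scene.png

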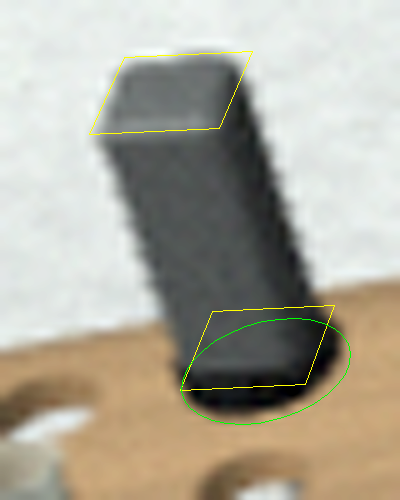

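```bash
cat > pf.py <<'E'
from h import *
from scipy.optimize import minimize
S=8
def model(n,x,y,yaw,b,lo=130,hi=180,hw=12):
    c=[]
    for h in(lo,hi):
        for sx,sy in((1,1),(1,-1),(-1,-1),(-1,1)):
            c.append((proj(n,np.array([x,y,h])+[hw*(sx*np.cos(yaw)-sy*np.sin(yaw)),hw*(sx*np.sin(yaw)+sy*np.cos(yaw)),0])-[b[0]-.5,b[2]-.5])*S)
    m=np.zeros(((b[3]-b[2])*S,(b[1]-b[0])*S),np.uint8)
    cv2.fillConvexPoly(m,np.int32(cv2.convexHull(np.float32(c))*16),1,shift=4);return m
def cost(p,n,M,b,**k):
    m=model(n,p[0],p[1],p[2],b,**k);return (m!=M).sum()/S/S
for n,f,b in (('top','t0',(490,545,245,295)),('scene','s0',(85,130,225,280))):
    im,d,P=ld(n,f);W=P[b[2]:b[3],b[0]:b[1]]
    M=((W[...,2]>130)&(W[...,2]<190)).astype(np.float32)
    M=(cv2.resize(M,None,fx=S,fy=S,interpolation=1)>.5).astype(np.uint8)
    best=None
    for yd in range(40,91,2):
        r=minimize(cost,[488,-300.5,np.deg2rad(yd)],args=(n,M,b),method='Nelder-Mead',options=dict(initial_simplex=[[488,-300.5,np.deg2rad(yd)],[490,-300.5,np.deg2rad(yd)],[488,-298.5,np.deg2rad(yd)],[488,-300.5,np.deg2rad(yd+3)]],maxiter=80))
        if best is None or r.fun<best.fun: best=r
    print(n,best.x[:2].round(1),np.rad2deg(best.x[2]).round(1),best.fun.round(1),M.sum()/64)
    for yd in range(54,84,3):
        r=minimize(lambda q:cost([q[0],q[1],np.deg2rad(yd)],n,M,b),best.x[:2],method='Nelder-Mead',options=dict(initial_simplex=[best.x[:2],best.x[:2]+[2,0],best.x[:2]+[0,2]],maxiter=50));print(yd,round(r.fun,1),r.x.round(1))
E
python3 pf.py
```

```text
Traceback (most recent call last):
  File "pf.py", line 19, in <module>
    r=minimize(cost,[488,-300.5,np.deg2rad(yd)],args=(n,M,b),method='Nelder-Mead',options=dict(initial_simplex=[[488,-300.5,np.deg2rad(yd)],[490,-300.5,np.deg2rad(yd)],[488,-298.5,np.deg2rad(yd)],[488,-300.5,np.deg2rad(yd+3)]],maxiter=80))
  File "pf.py", line 12, in cost
    m=model(n,p[0],p[1],p[2],b,**k);return (m!=M).sum()/S/S
  File "pf.py", line 8, in model
    c.append((proj(n,np.array([x,y,h])+[hw*(sx*np.cos(yaw)-sy*np.sin(yaw)),hw*(sx*np.sin(yaw)+sy*np.cos(yaw)),0])-[b[0]-.5,b[2]-.5])*S)
              ~~~~^^^^^^^^^^^^^^^^^^^^^^^^^^^^^^^^^^^^^^^^^^^^^^^^^^^^^^^^^^^^^^^^^^^^^^^^^^^^^^^^^^^^^^^^^^^^^^^
  File "h.py", line 13, in proj
    m=optics.camera_model(n);c=np.array(m['R'])@np.array(X)+np.array(m['t']).reshape(3);p=np.array(m['K'])@c;return p[:2]/p[2]
ValueError: time passes only in moves, steps and waits
```

```bash
cat >> h.py <<'E'
import functools
class _O:
    pass
_cm=functools.lru_cache(None)(optics.camera_model)
def proj(n,X):
    m=_cm(n);c=np.array(m['R'])@np.array(X)+np.array(m['t']).reshape(3);p=np.array(m['K'])@c;return p[:2]/p[2]
E
python3 pf.py
```

```text
top [ 487.9 -300.4] 82.1 40.0 318.0
54 62.5 [ 488.2 -300.1]
57 59.7 [ 488.2 -299.9]
60 56.6 [ 488.3 -299.5]
63 53.7 [ 488.1 -299.5]
66 50.8 [ 487.8 -299.6]
69 48.7 [ 488.  -299.6]
72 47.1 [ 488.1 -299.8]
75 44.9 [ 487.9 -300. ]
78 42.3 [ 488.1 -300. ]
81 40.9 [ 488.1 -300.5]
scene [ 486.5 -301.7] 79.6 33.6 405.625
54 99.0 [ 487.1 -301.7]
57 93.0 [ 486.2 -301.2]
60 87.2 [ 486.3 -300.4]
63 79.8 [ 487.1 -301.5]
66 71.9 [ 486.5 -300.7]
69 63.0 [ 486.6 -300.9]
72 53.9 [ 486.9 -301.2]
75 44.2 [ 486.5 -301.5]
78 35.6 [ 486.7 -301.7]
81 34.5 [ 486.5 -301.8]
```

```bash
python3 - <<'E'
from h import *
out=[]
for yd in (72,79):
  yaw=np.deg2rad(yd);row=[]
  for n,f,(x,y),(u0,u1,v0,v1),k in (('top','t0',(488,-300.2),(492,542,247,297),8),('scene','s0',(486.7,-301.7),(85,135,225,275),8)):
    im=cv2.imread(f'pics/{f}.png');a=cv2.resize(im[v0:v1,u0:u1],None,fx=k,fy=k,interpolation=2)
    a=cv2.convertScaleAbs(a,alpha=2 if n=='top' else 1.3)
    for h in (116,180):
        c=[]
        for sx,sy in((1,1),(1,-1),(-1,-1),(-1,1)):
            p=np.array([x,y,h])+[12*(sx*np.cos(yaw)-sy*np.sin(yaw)),12*(sx*np.sin(yaw)+sy*np.cos(yaw)),0]
            c.append((proj(n,p)-[u0-.5,v0-.5])*k)
        cv2.polylines(a,[np.int32(c)],True,(0,255,255),1)
    c=[(proj(n,[x+16*np.cos(t),y+16*np.sin(t),110])-[u0-.5,v0-.5])*k for t in np.arange(0,6.28,.2)]
    cv2.polylines(a,[np.int32(c)],True,(0,255,0),1)
    row.append(a[:300] if n=='top' else a[20:320])
  out.append(np.hstack(row))
cv2.imwrite('pics/ov2.png',np.vstack(out))
E
```

```text
(no output)
```

View pics/ov2.png

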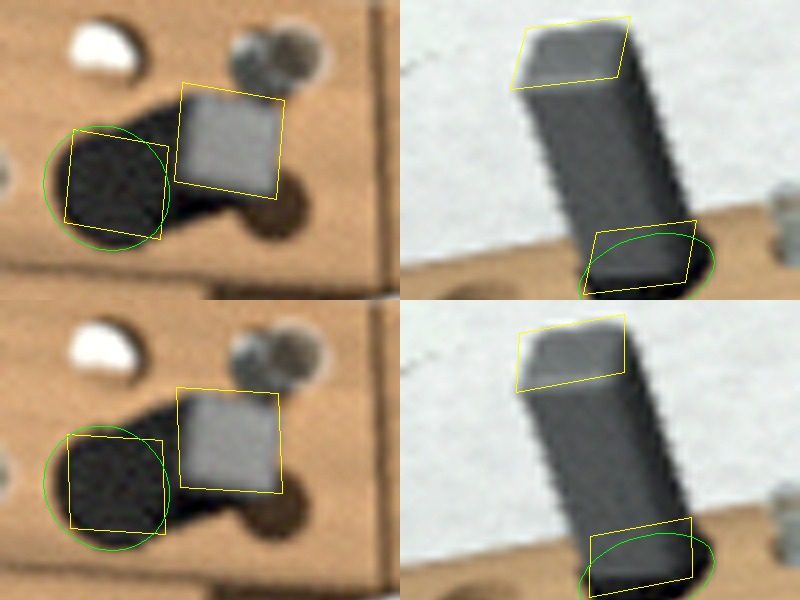

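The colour edges fit a probe yaw of about 72°, so the jaw axis should be at -18°. The depth-mask fit said about 80°, but it was coarse and I'm going with the colour edges. Approach above the probe.

```bash
python3 -c "
from h import *
delta([487.5,-300.5,225],-18)"
```

```text
t 9.85 pos [ 497.5 -234.3  292.2] jaw -25.29 F [-3.  -4.5 -0.8] op 59.6 j6 -0.13
xyz [0.0638, 0.0675, 0.0193] rot [0.0, -0.1272, 0.0053]
```

```bash
python3 -m creep '{"rotation":[[0,-0.06,0],[0,-0.125,0],[0,-0.125,0],[0,-0.125,0],[0,-0.125,0]],"xyz":[[0.03,0,0.008],[0.06,0.02,0.018],[0.06,0.05,0.018],[0.06,0.068,0.018],[0.06,0.068,0.018]],"hand":[0.3,0.3,0.3,0.3,0.3]}'
python3 -m creep '{"rotation":[[0,0,0],[0,0,0]],"xyz":[[0,0,0],[0,0,0]],"hand":[0.3,0.3]}'
python3 -c "
from h import *
delta([487.5,-300.5,134],-18)
snap('scene','s8');snap('top','t8')
a=cv2.resize(cv2.imread('pics/s8.png')[170:330,40:200],None,fx=3.7,fy=3.7,interpolation=2);cv2.imwrite('pics/s8c.png',a)
a=cv2.resize(cv2.imread('pics/t8.png')[200:320,440:600],None,fx=5,fy=5,interpolation=2);cv2.imwrite('pics/t8c.png',a)
"
```

```text
t: 10.35
position: [488.8, -286.9, 220.5]
tool_rot: [-0.417, 0.574, -0.569, 0.416]
ft_force: [-1.0, -0.1, -0.3]
opening: 59.7
t: 10.55
position: [491.4, -288.3, 226.8]
tool_rot: [0.417, -0.57, 0.572, -0.417]
ft_force: [0.2, -0.1, 0.0]
opening: 59.6
t 10.55 pos [ 491.4 -288.3  226.8] jaw -17.74 F [ 0.2 -0.1  0. ] op 59.6 j6 -0.35
xyz [0.0127, 0.0928, -0.0003] rot [-0.0024, 0.0046, 0.0009]
```

View pics/s8c.png

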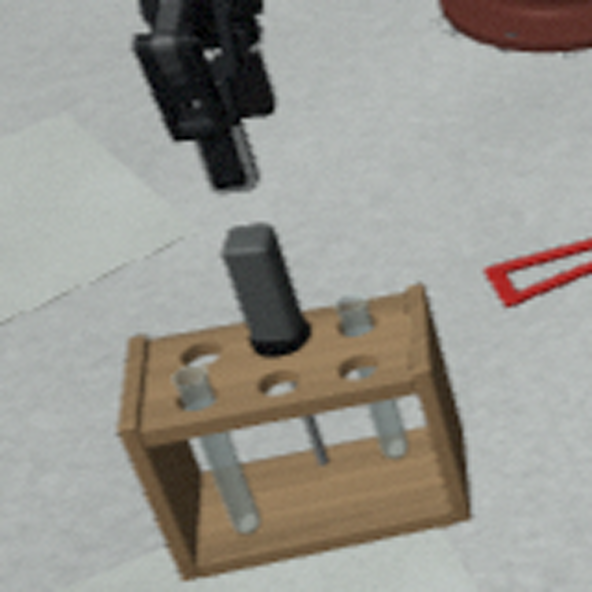

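View pics/t8c.png

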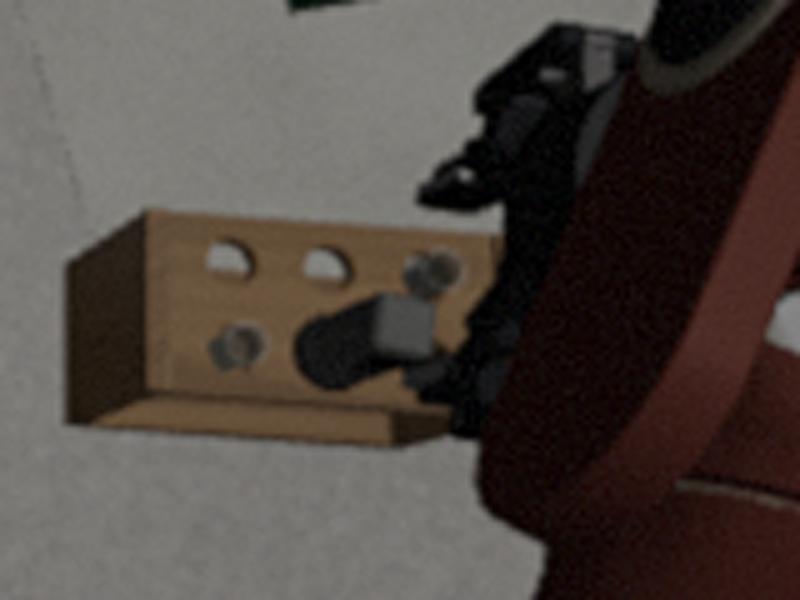

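The probe stands untouched under the fingers, which need to move another 12 mm to the right. Correcting that, then descending.

```bash
python3 -m creep '{"rotation":[[0,0,0],[0,0,0],[0,0,0],[0,0,0],[0,0,0]],"xyz":[[0.0127,0,0],[0.0127,0.01,0],[0.0127,0.025,0],[0.0127,0.03,0],[0.0127,0.03,0]],"hand":[0.3,0.3,0.3,0.3,0.3]}'
python3 -c "
from h import *
delta([487.5,-300.5,134],-18)"
```

```text
t: 11.15
position: [485.8, -299.4, 192.5]
tool_rot: [-0.417, 0.573, -0.57, 0.416]
ft_force: [-0.7, -0.8, -0.9]
opening: 59.6
t 11.15 pos [ 485.8 -299.4  192.5] jaw -17.76 F [-0.7 -0.8 -0.9] op 59.6 j6 -0.37
xyz [0.0006, 0.0585, 0.0022] rot [0.0039, 0.0041, -0.0016]
```

```bash
python3 -m creep '{"rotation":[[0,0,0],[0,0,0],[0,0,0],[0,0,0],[0,0,0]],"xyz":[[0.0006,0.0,0.001],[0.0006,0.015,0.001],[0.0006,0.03,0.001],[0.0006,0.04,0.001],[0.0006,0.04,0.001]],"hand":[0.3,0.3,0.3,0.3,0.3]}'
python3 -c "
from h import *
delta([487.5,-300.5,134],-18)
snap('scene','s9');delta([487.5,-300.5,134],-18)
a=cv2.resize(cv2.imread('pics/s9.png')[170:330,40:200],None,fx=3.7,fy=3.7,interpolation=2);cv2.imwrite('pics/s9c.png',a)
"
```

```text
t: 11.65
position: [486.2, -300.0, 151.9]
tool_rot: [-0.417, 0.573, -0.569, 0.416]
ft_force: [0.6, -0.0, 0.5]
opening: 59.9
t 11.65 pos [ 486.2 -300.   151.9] jaw -17.76 F [ 0.6 -0.   0.5] op 59.9 j6 -0.37
xyz [0.0001, 0.0179, 0.0015] rot [0.0049, 0.0041, -0.0019]
t 11.7 pos [ 486.8 -300.5  153.3] jaw -17.76 F [-0.6  0.2  0.4] op 60.1 j6 -0.37
xyz [-0.0001, 0.0193, 0.0007] rot [0.0029, 0.0042, -0.0012]
```

View pics/s9c.png

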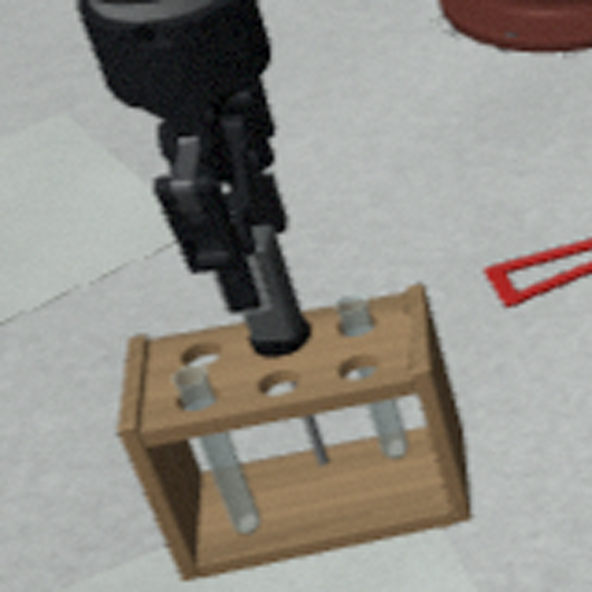

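```bash
python3 -m creep '{"rotation":[[0,0,0],[0,0,0],[0,0,0],[0,0,0],[0,0,0]],"xyz":[[0,0.008,0.0005],[0,0.017,0.0005],[0,0.018,0.0005],[0,0.018,0.0005],[0,0.018,0.0005]],"hand":[0.3,0.3,0.3,0.3,0.3]}'
python3 -m creep '{"rotation":[[0,0,0],[0,0,0],[0,0,0],[0,0,0],[0,0,0]],"xyz":[[0,0,0],[0,0,0],[0,0,0],[0,0,0],[0,0,0]],"hand":[0.45,0.55,0.6,0.65,0.68]}' 25
python3 -m creep '{"rotation":[[0,0,0],[0,0,0],[0,0,0],[0,0,0],[0,0,0]],"xyz":[[0,0,0],[0,0,0],[0,0,0],[0,0,0],[0,0,0]],"hand":[0.72,0.76,0.8,0.85,0.85]}' 25
python3 -c "
from h import *
delta([487.5,-300.5,134],-18)"
```

```text
t: 12.2
position: [488.2, -301.4, 137.4]
tool_rot: [0.417, -0.571, 0.571, -0.417]
ft_force: [0.2, -0.3, -0.4]
opening: 59.8
t: 12.7
position: [488.1, -301.3, 137.2]
tool_rot: [0.417, -0.571, 0.571, -0.417]
ft_force: [1.2, -0.7, -0.6]
opening: 27.3
t: 13.2
position: [488.1, -301.3, 137.2]
tool_rot: [0.417, -0.571, 0.571, -0.417]
ft_force: [-0.5, -0.5, 0.8]
opening: 24.2
t 13.2 pos [ 488.1 -301.3  137.2] jaw -17.76 F [-0.5 -0.5  0.8] op 24.2 j6 -0.37
xyz [-0.0006, 0.0032, -0.0008] rot [-0.0001, 0.0042, 0.0001]
```

The grip is at 24.2 mm, so the pads sit flat on the body. Lifting straight up.

```bash
python3 -m creep '{"rotation":[[0,0,0],[0,0,0],[0,0,0],[0,0,0],[0,0,0]],"xyz":[[0,0,0],[0,-0.003,0],[0,-0.01,0],[0,-0.025,0],[0,-0.045,0]],"hand":[0.85,0.85,0.85,0.85,0.85]}' 60
python3 -m creep '{"rotation":[[0,0,0],[0,0,0],[0,0,0],[0,0,0],[0,0,0]],"xyz":[[0,-0.025,0],[0,-0.05,0],[0,-0.075,0],[0,-0.1,0],[0,-0.105,0]],"hand":[0.85,0.85,0.85,0.85,0.85]}'
python3 -c "
from h import *
delta([570,248.2,290],-18)
snap('scene','s10');delta([487.5,-300.5,134],-18)
cv2.imwrite('pics/s10c.png',cv2.resize(cv2.imread('pics/s10.png')[120:330,20:230],None,fx=2.8,fy=2.8,interpolation=2))
"
```

```text
t: 13.7
position: [487.6, -300.9, 182.5]
tool_rot: [-0.417, 0.572, -0.571, 0.417]
ft_force: [-0.2, -0.5, -0.1]
opening: 23.0
t: 14.2
position: [489.4, -302.4, 292.7]
tool_rot: [0.416, -0.568, 0.574, -0.418]
ft_force: [1.2, 1.3, -0.4]
opening: 23.4
t 14.2 pos [ 489.4 -302.4  292.7] jaw -17.76 F [ 1.2  1.3 -0.4] op 23.4 j6 -0.37
xyz [-0.5489, 0.0004, -0.0912] rot [-0.0077, 0.0042, 0.003]
t 14.25 pos [ 489.1 -302.1  291.4] jaw -17.76 F [-0.   0.4 -0. ] op 23.1 j6 -0.37
xyz [-0.0014, 0.1574, -0.003] rot [-0.0062, 0.0042, 0.0024]
```

View pics/s10c.png

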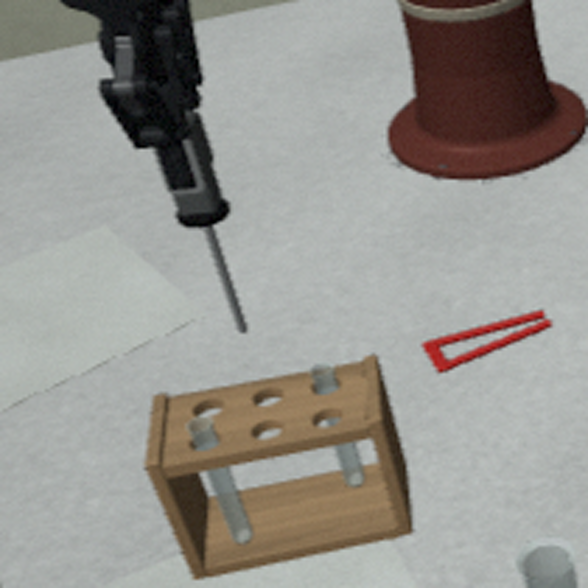

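The probe is out and clear of the rack. Tip at crop (243,330). Carrying it over to the calorimeter.

```bash
python3 -m creep '{"rotation":[[0,0,0],[0,0,0],[0,0,0],[0,0,0],[0,0,0]],"xyz":[[-0.02,0,-0.003],[-0.06,0,-0.01],[-0.1,0,-0.0165],[-0.14,0,-0.023],[-0.18,0,-0.03]],"hand":[0.85,0.85,0.85,0.85,0.85]}'
python3 -m creep '{"rotation":[[0,0,0],[0,0,0],[0,0,0],[0,0,0],[0,0,0]],"xyz":[[-0.04,0,-0.0066],[-0.08,0,-0.013],[-0.12,0,-0.02],[-0.16,0,-0.0265],[-0.2,0,-0.033]],"hand":[0.85,0.85,0.85,0.85,0.85]}'
python3 -c "
from h import *
delta([570,248.2,292],-18)"
```

```text
t: 14.75
position: [513.8, -119.0, 285.5]
tool_rot: [-0.417, 0.572, -0.571, 0.416]
ft_force: [0.3, -0.5, -0.9]
opening: 23.3
t: 15.25
position: [543.3, 81.5, 285.6]
tool_rot: [-0.417, 0.572, -0.571, 0.416]
ft_force: [0.2, -0.8, -0.8]
opening: 23.5
t 15.25 pos [543.3  81.5 285.6] jaw -17.76 F [ 0.2 -0.8 -0.8] op 23.5 j6 0.32
xyz [-0.1669, -0.0064, -0.0254] rot [0.0019, 0.0042, 0.0007]
```

```bash
python3 -m creep '{"rotation":[[0,0,0],[0,0,0],[0,0,0],[0,0,0],[0,0,0]],"xyz":[[-0.04,-0.002,-0.006],[-0.08,-0.005,-0.012],[-0.115,-0.006,-0.0176],[-0.145,-0.006,-0.0225],[-0.163,-0.006,-0.025]],"hand":[0.85,0.85,0.85,0.85,0.85]}'
python3 -m creep '{"rotation":[[0,0,0],[0,0,0],[0,0,0],[0,0,0]],"xyz":[[0,0,0],[0,0,0],[0,0,0],[0,0,0]],"hand":[0.85,0.85,0.85,0.85]}'
python3 -c "
from h import *
delta([570,248.2,292],-18)
snap('scene','s11');snap('top','t11');delta([570,248.2,292],-18)
cv2.imwrite('pics/s11c.png',cv2.resize(cv2.imread('pics/s11.png')[120:270,290:450],None,fx=4,fy=4,interpolation=2))
cv2.imwrite('pics/t11c.png',cv2.resize(cv2.imread('pics/t11.png')[190:310,160:320],None,fx=5,fy=5,interpolation=2))
"
```

```text
t: 15.75
position: [569.3, 244.6, 291.4]
tool_rot: [-0.418, 0.571, -0.57, 0.417]
ft_force: [0.3, -1.2, -0.8]
opening: 23.3
t: 16.15
position: [570.0, 241.5, 293.1]
tool_rot: [0.416, -0.571, 0.572, -0.416]
ft_force: [-0.6, 0.2, -0.7]
opening: 23.4
t 16.15 pos [570.  241.5 293.1] jaw -17.85 F [-0.6  0.2 -0.7] op 23.4 j6 0.59
xyz [-0.0064, 0.0011, -0.002] rot [-0.0001, 0.0026, 0.0002]
t 16.25 pos [570.  241.8 293.3] jaw -17.84 F [-0.2 -0.2 -1.2] op 23.2 j6 0.59
xyz [-0.0061, 0.0013, -0.002] rot [-0.0002, 0.0029, -0.0]
```

View pics/s11c.png

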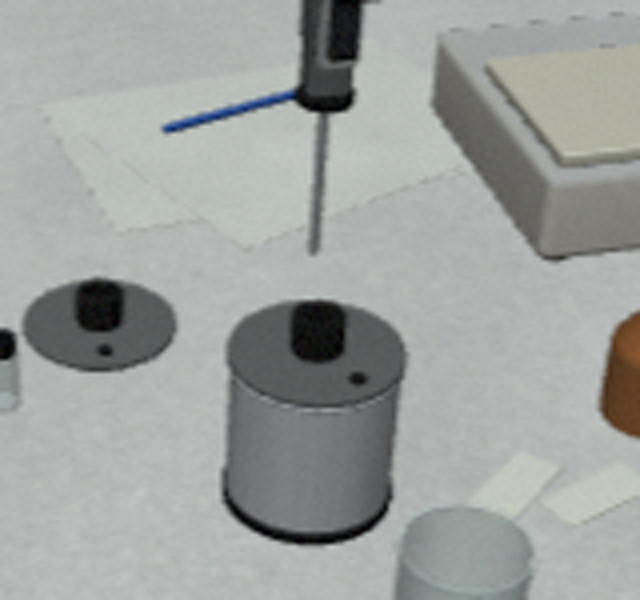

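View pics/t11c.png

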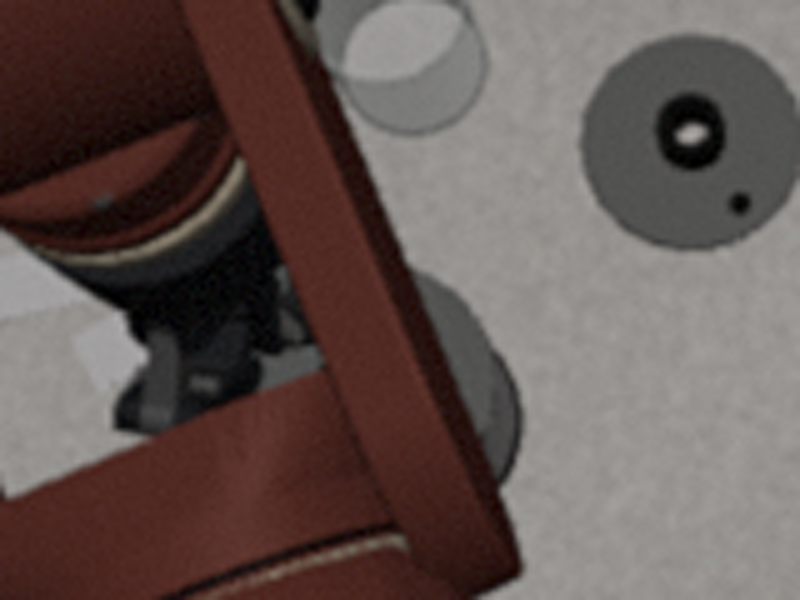

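```bash
cat > stem.py <<'E'
from h import *
import sys
f=sys.argv[1];off=27.2
im,d,P=ld('scene',f)
s=readout.get_state();p=np.array(s['position'])
oz=p[2]-off
def stemline(axis_xy,z0,z1):
    # expected pixels of axis from oz-10 to tip
    a=proj('scene',[*axis_xy,z0]);b=proj('scene',[*axis_xy,z1])
    g=cv2.cvtColor(im,cv2.COLOR_RGB2GRAY).astype(float)
    res=[]
    for v in range(int(np.ceil(min(a[1],b[1]))),int(max(a[1],b[1]))):
        uc=a[0]+(b[0]-a[0])*(v-a[1])/(b[1]-a[1])
        us=np.arange(int(round(uc))-8,int(round(uc))+9);r=g[v,us]
        bg=np.interp(us,[us[0]+1,us[-1]-1],[np.median(r[:4]),np.median(r[-4:])])
        w=np.clip(bg-r-12,0,None)
        if w.sum()>20: res.append((v,(us*w).sum()/w.sum(),uc,w.sum()))
    return np.array(res)
A=np.array(p[:2])
z0,z1=oz-12,max(oz-92,float(sys.argv[2]) if len(sys.argv)>2 else 0)
r=stemline(A,z0,z1)
c=np.polyfit(r[:,0],r[:,1]-r[:,2],1)
e=r[:,1]-r[:,2]
pm=r[:,0]
print('rows',pm.min(),pm.max(),'n',len(r),'offset px at top,bottom',np.polyval(c,pm.min()).round(2),np.polyval(c,pm.max()).round(2),'rms',np.std(e-np.polyval(c,pm)).round(2))
# mm per px & direction
q0=proj('scene',[A[0],A[1],oz-50]);jx=proj('scene',[A[0]+1,A[1],oz-50])-q0;jy=proj('scene',[A[0],A[1]+1,oz-50])-q0
print('px per mm x,y',jx.round(3),jy.round(3))
# collar silhouettes
E
python3 stem.py s11
python3 - <<'E'
from h import *
im,d,P=ld('scene','s11')
s=readout.get_state();p=s['position']
# depth on stem
q=P[120:200,355:385].reshape(-1,3)
q=q[(q[:,2]>168)&(q[:,2]<262)&(np.linalg.norm(q[:,:2]-p[:2],axis=1)<20)]
for a in range(170,260,15):
    m=(q[:,2]>=a)&(q[:,2]<a+15); print(a,m.sum(),np.median(q[m],0).round(1))
# guard / tip
cv2.imwrite('pics/s11d.png',cv2.resize(cv2.imread('pics/s11.png')[135:215,345:395],None,fx=7,fy=7,interpolation=2))
E
```

```text
rows 150.0 181.0 n 32 offset px at top,bottom -0.68 -0.6 rms 0.08
px per mm x,y [0.26  0.203] [ 0.385 -0.114]
170 12 [569.2 239.2 179.3]
185 18 [569.6 238.8 192.9]
200 16 [570.1 238.9 208. ]
215 18 [570.2 239.6 223.4]
230 16 [569.9 238.8 236.7]
245 19 [569.9 239.8 252.2]
```

View pics/s11d.png

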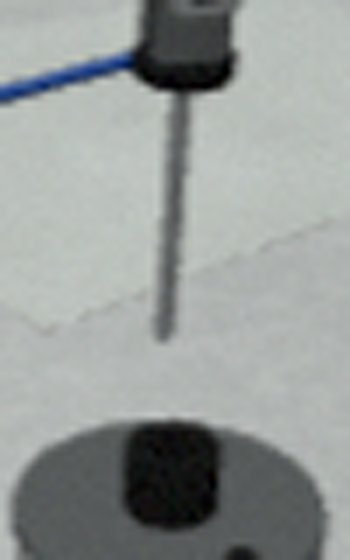

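The stem is parallel to the projected vertical to within 0.1 px over its length. The guard and the collar are both 32 mm round, so I'll fit their axes the same way and get a relative offset free of camera bias.

```bash
cat > rel.py <<'E'
from h import *
import sys
from scipy.optimize import least_squares
f=sys.argv[1]; zg=float(sys.argv[2])
im,d,P=ld('scene',f)
g=im.max(-1)
def side(zlo,zhi,c0,dark=60,R=16):
    m=(P[...,2]>zlo)&(P[...,2]<zhi)&(np.hypot(P[...,0]-c0[0],P[...,1]-c0[1])<22)&(g<dark)
    q=P[m];
    s=least_squares(lambda p:np.hypot(q[:,0]-p[0],q[:,1]-p[1])-R,c0,loss='soft_l1',f_scale=.7)
    return s.x.round(2),m.sum(),np.abs(s.fun).mean().round(2)
print('collar side',side(112,127,(569,247)))
p=readout.get_state()['position']
print('guard',side(zg-1,zg+8,(p[0]-1,p[1]-1)), 'TCP',np.round(p,1))
q=P[110:260,330:410].reshape(-1,3)
q=q[(np.linalg.norm(q[:,:2]-p[:2],axis=1)<20)]
for a in np.arange(zg-4,zg+12,2):
    m=(q[:,2]>=a)&(q[:,2]<a+2); print(a.round(1),m.sum(),end=' ')
E
python3 rel.py s11 266.1
```

```text
collar side (array([568.28, 245.99]), np.int64(79), np.float64(2.39))
guard (array([566.42, 241.34]), np.int64(54), np.float64(1.85)) TCP [570.  241.8 293.3]
262.1 0 264.1 0 266.1 7 268.1 16 270.1 27 272.1 13 274.1 7 276.1 11
```

```bash
cat > rel2.py <<'E'
from h import *
import sys
f=sys.argv[1]; im,d,P=ld('scene',f)
p=np.array(readout.get_state()['position'])
cam=np.array([1322.,-305]);
def hor(c,zs,R,hw,lab):
    e=(cam-c)/np.linalg.norm(cam-c);n=np.array([-e[1],e[0]]);D=[]
    for z in zs:
        u,v=proj('scene',[*(c+e*R),z])
        v=int(round(v))
        for uu in range(int(round(u))-hw,int(round(u))+hw+1):
            X=P[v,uu]; lat=(X[:2]-c)@n
            D.append(((X[:2]-c)@e-np.sqrt(max(R*R-lat*lat,0)),X[2]-z))
    D=np.array(D);print(lab,'axis offset toward cam',np.median(D[:,0]).round(2),'std',D[:,0].std().round(2),'n',len(D),'dz',np.median(D[:,1]).round(2))
hor(np.array([570.2,248.3])-[1,1.1],np.arange(113,127,1.5),16,4,'collar')
oz=p[2]-27.2
c=p[:2]-[1,1.1]
hor(c,[oz+2,oz+3,oz+4],16,4,'guard')
if len(sys.argv)<3: hor(c,np.arange(oz-88,oz-10,2.5),3,0,'stem')
else: hor(c,np.arange(135,oz-8,2.),3,0,'stem')
E
python3 rel2.py s11
```

```text
collar axis offset toward cam -0.65 std 1.97 n 90 dz -1.29
guard axis offset toward cam -2.09 std 206.13 n 27 dz -2.29
stem axis offset toward cam -1.12 std 1.39 n 32 dz -0.85
```

```bash
python3 - <<'E'
from h import *
for f in ('s6','s11'):
    im,d,P=ld('scene',f);g=cv2.cvtColor(im,cv2.COLOR_RGB2GRAY).astype(float);R=[]
    for z in np.arange(114,124,.8):
        u,v=proj('scene',[570.2,248.3,z]); 
        e=np.array([752,-553.])/933; u2,v2=proj('scene',[570.2+16*e[0],248.3+16*e[1],z]);v=int(round(v2))
        us=np.arange(int(u)-12,int(u)+14);w=np.clip(70-g[v,us],0,None);w=w*(np.abs(us-u)<11)
        # subpixel half-level edges
        t=(g[v,us]<55); i=np.where(t)[0]
        def cross(a,b): return us[a]+(55-g[v,us[a]])/(g[v,us[b]]-g[v,us[a]])*(us[b]-us[a])
        l=cross(i[0],i[0]-1);r=cross(i[-1],i[-1]+1);R.append(((l+r)/2-u2,r-l))
    R=np.array(R);print(f,np.median(R,0).round(2),R.std(0).round(2))
    h=proj('scene',[570.2,248.3,120]);print(h)
E
```

```text
s6 [-0.32 13.6 ] [0.14 0.52]
[369.5193045  201.88445032]
s11 [-0.3  13.55] [0.16 0.51]
[369.5193045  201.88445032]
```

```bash
python3 -c "
from h import *
delta([571,248.3,273],-17.85)"
python3 -m creep '{"rotation":[[0,0.0,0],[0,0.0,0],[0,0.0,0],[0,0.0,0],[0,0.0,0]],"xyz":[[-0.003,0,-0.0008],[-0.0065,0.0,-0.001],[-0.0065,0.01,-0.001],[-0.0065,0.02,-0.001],[-0.0065,0.02,-0.001]],"hand":[0.85,0.85,0.85,0.85,0.85]}'
python3 -m creep '{"rotation":[[0,0,0],[0,0,0],[0,0,0]],"xyz":[[0,0,0],[0,0,0],[0,0,0]],"hand":[0.85,0.85,0.85]}'
python3 -c "
from h import *
delta([571,248.3,177.2],-17.85)"
```

```text
t 16.25 pos [570.  241.8 293.3] jaw -17.84 F [-0.2 -0.2 -1.2] op 23.2 j6 0.59
xyz [-0.0065, 0.0203, -0.0011] rot [-0.0002, 0.0003, -0.0]
t: 16.75
position: [569.7, 248.9, 269.9]
tool_rot: [-0.418, 0.572, -0.571, 0.415]
ft_force: [-0.4, 0.2, -1.1]
opening: 23.4
t: 17.05
position: [571.1, 249.2, 273.6]
tool_rot: [0.417, -0.571, 0.571, -0.417]
ft_force: [-0.1, 0.4, 0.1]
opening: 23.3
t 17.05 pos [571.1 249.2 273.6] jaw -17.76 F [-0.1  0.4  0.1] op 23.3 j6 0.6
xyz [0.001, 0.0964, 0.0001] rot [-0.0007, 0.0015, -0.0005]
```

```bash
python3 -m creep '{"rotation":[[0,0,0],[0,0,0],[0,0,0],[0,0,0],[0,0,0]],"xyz":[[0.001,0.005,0],[0.001,0.01,0],[0.001,0.013,0],[0.001,0.013,0],[0.001,0.013,0]],"hand":[0.85,0.85,0.85,0.85,0.85]}'
python3 -c "
from h import *
snap('scene','s12');delta([571,248.3,177.2],-17.85)
cv2.imwrite('pics/s12c.png',cv2.resize(cv2.imread('pics/s12.png')[135:215,325:415],None,fx=7,fy=7,interpolation=2))
"
python3 stem.py s12 150; python3 rel2.py s12 1
```

```text
t: 17.55
position: [570.6, 248.2, 259.9]
tool_rot: [-0.417, 0.571, -0.571, 0.417]
ft_force: [0.1, -0.6, -0.3]
opening: 23.3
t 17.6 pos [570.7 248.2 260.1] jaw -17.76 F [-0.6 -0.2 -0.8] op 23.3 j6 0.6
xyz [-0.0002, 0.0829, 0.0003] rot [-0.0, 0.0015, -0.0001]
rows 164.0 189.0 n 26 offset px at top,bottom -0.64 -0.55 rms 0.12
px per mm x,y [0.255 0.207] [ 0.377 -0.116]
collar axis offset toward cam -1.33 std 135.47 n 90 dz -1.37
guard axis offset toward cam -2.0 std 170.47 n 27 dz -1.44
stem axis offset toward cam -1.88 std 2.92 n 45 dz -1.29
```

View pics/s12c.png

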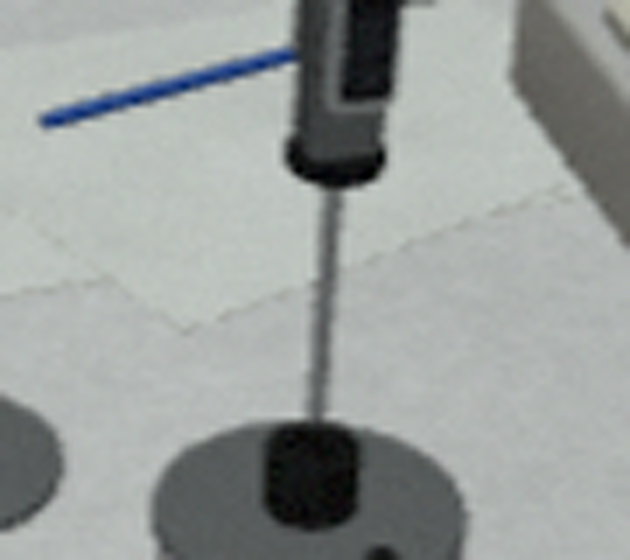

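The stem lines up with the collar: the stem foot is at (317,418) and the collar centre at about (312,480) along the projected vertical. Lowering in small steps and watching the force.

```bash
python3 -m creep '{"rotation":[[0,0,0],[0,0,0],[0,0,0],[0,0,0],[0,0,0]],"xyz":[[-0.0002,0.004,0],[-0.0002,0.009,0],[-0.0002,0.014,0],[-0.0002,0.018,0],[-0.0002,0.02,0]],"hand":[0.85,0.85,0.85,0.85,0.85]}'
python3 -c "
from h import *
delta([571,248.3,177.2],-17.8)"
python3 -m creep '{"rotation":[[0,0,0],[0,0,0],[0,0,0],[0,0,0],[0,0,0]],"xyz":[[0,0.006,0],[0,0.012,0],[0,0.018,0],[0,0.024,0],[0,0.028,0]],"hand":[0.85,0.85,0.85,0.85,0.85]}'
python3 -c "
from h import *
delta([571,248.3,177.2],-17.8)"
```

```text
t: 18.1
position: [570.4, 248.3, 239.1]
tool_rot: [-0.417, 0.571, -0.571, 0.416]
ft_force: [-0.3, -0.0, -1.2]
opening: 23.2
t 18.1 pos [570.4 248.3 239.1] jaw -17.76 F [-0.3 -0.  -1.2] op 23.2 j6 0.6
xyz [-0.0002, 0.0619, 0.0007] rot [0.001, 0.0007, 0.0008]
t: 18.6
position: [570.4, 248.3, 211.1]
tool_rot: [-0.417, 0.571, -0.571, 0.416]
ft_force: [0.1, 0.4, -0.4]
opening: 23.2
t 18.6 pos [570.4 248.3 211.1] jaw -17.76 F [ 0.1  0.4 -0.4] op 23.2 j6 0.6
xyz [-0.0002, 0.0339, 0.0006] rot [0.0008, 0.0006, 0.0005]
```

```bash
python3 -m creep '{"rotation":[[0,0,0],[0,0,0],[0,0,0],[0,0,0],[0,0,0]],"xyz":[[0,0.006,0],[0,0.012,0],[0,0.018,0],[0,0.024,0],[0,0.029,0]],"hand":[0.85,0.85,0.85,0.85,0.85]}'
python3 -m creep '{"rotation":[[0,0,0],[0,0,0],[0,0,0],[0,0,0],[0,0,0]],"xyz":[[0,0.003,0],[0,0.0045,0],[0,0.0045,0],[0,0.0045,0],[0,0.0045,0]],"hand":[0.85,0.85,0.85,0.85,0.85]}'
python3 -c "
from h import *
snap('scene','s13');snap('top','t13');delta([571,248.3,177.2],-17.8)
cv2.imwrite('pics/s13c.png',cv2.resize(cv2.imread('pics/s13.png')[150:240,320:420],None,fx=6.5,fy=6.5,interpolation=2))
"
python3 stem.py s13 136;python3 rel2.py s13 1
```

```text
t: 19.1
position: [570.6, 248.4, 182.4]
tool_rot: [-0.417, 0.571, -0.571, 0.417]
ft_force: [-0.3, 0.3, -0.4]
opening: 23.6
t: 19.6
position: [570.9, 248.5, 179.0]
tool_rot: [0.417, -0.571, 0.571, -0.417]
ft_force: [-0.3, 0.2, -1.0]
opening: 23.2
t 19.7 pos [570.9 248.4 178.9] jaw -17.76 F [0.7 0.1 0.2] op 23.2 j6 0.6
xyz [0.0001, 0.0017, 0.0002] rot [-0.0004, 0.0006, -0.0003]
rows 195.0 195.0 n 1 offset px at top,bottom -0.96 -0.96 rms 0.0
px per mm x,y [0.243 0.217] [ 0.361 -0.121]
collar axis offset toward cam -1.38 std 1.48 n 90 dz -1.51
guard axis offset toward cam -1.41 std 109.96 n 27 dz -1.88
stem axis offset toward cam -2.03 std 0.58 n 5 dz -1.52stem.py:22: RankWarning: Polyfit may be poorly conditioned
  c=np.polyfit(r[:,0],r[:,1]-r[:,2],1)
```

View pics/s13c.png

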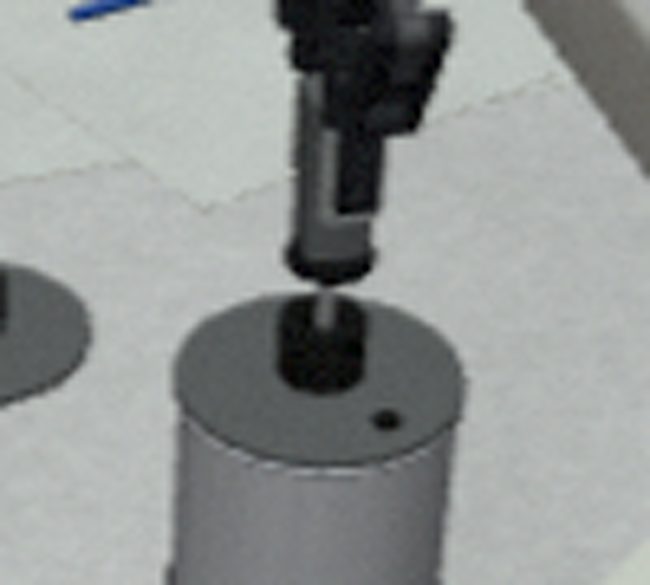

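View pics/t13.png

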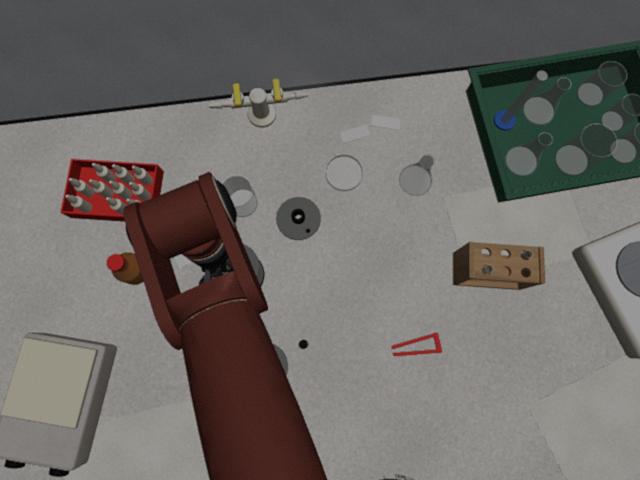

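```bash
python3 - <<'E'
from h import *
im=cv2.imread('pics/s13.png');u0,u1,v0,v1=350,390,185,215;k=18
a=cv2.resize(im[v0:v1,u0:u1],None,fx=k,fy=k,interpolation=2);a=np.clip(a.astype(float)*2.2,0,255).astype(np.uint8)
b=np.array([-1,-1.1]);c=np.array([570.2,248.3])+b
def circ(c,r,z,col):
    q=[(proj('scene',[c[0]+r*np.cos(t),c[1]+r*np.sin(t),z])-[u0-.5,v0-.5])*k for t in np.arange(0,6.28,.1)];cv2.polylines(a,[np.int32(q)],True,col,1)
circ(c,16,130,(0,255,255));circ(c,8,130,(0,255,0));circ(c,16,106,(0,255,255))
p=np.array(readout.get_state()['position'])
circ(p[:2]+b,3,130,(0,0,255));circ(p[:2]+b,16,p[2]-27.2,(255,0,255))
cv2.imwrite('pics/s13d.png',a)
E
```

```text
(no output)
```

View pics/s13d.png

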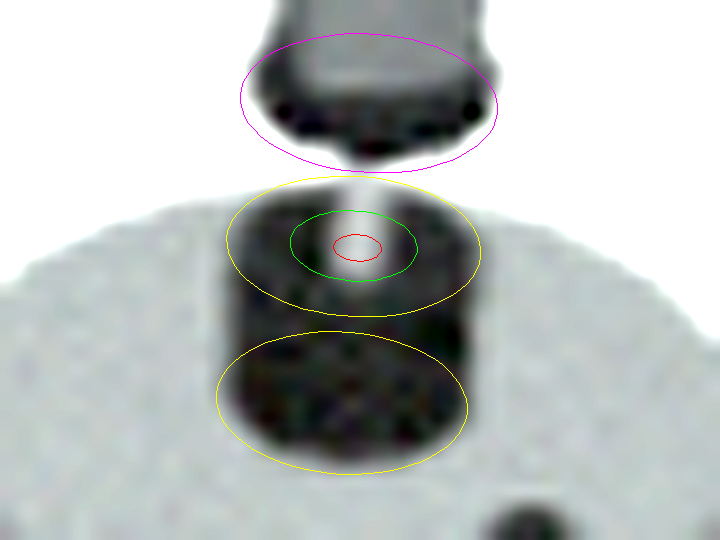

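The stem is inside the 16 mm hole at about column 360, with the collar centred at about 355, so it is roughly 0.5 mm off centre. Lowering the last 1.7 mm and settling.

```bash
python3 -m creep '{"rotation":[[0,0,0],[0,0,0],[0,0,0],[0,0,0],[0,0,0]],"xyz":[[0.0002,0.001,0],[0.0002,0.0017,0],[0.0002,0.0017,0],[0.0002,0.0017,0],[0.0002,0.0017,0]],"hand":[0.85,0.85,0.85,0.85,0.85]}'
python3 -m creep '{"rotation":[[0,0,0],[0,0,0],[0,0,0],[0,0,0],[0,0,0]],"xyz":[[0,0,0],[0,0,0],[0,0,0],[0,0,0],[0,0,0]],"hand":[0.85,0.85,0.85,0.85,0.85]}'
python3 -c "
from h import *
snap('scene','s14');delta([571,248.3,177.2],-17.8)
s=readout.get_state();print(np.round(s['joint_vel'],4),np.round(s['wrist_torque'],3),(Rn.from_quat(s['tool_rot']).as_matrix()[:,1]).round(4))
"
```

```text
t: 20.2
position: [570.6, 248.2, 176.9]
tool_rot: [-0.417, 0.571, -0.571, 0.417]
ft_force: [-0.2, -0.5, -0.4]
opening: 23.1
t: 20.7
position: [570.6, 248.2, 176.9]
tool_rot: [0.417, -0.571, 0.571, -0.417]
ft_force: [-0.1, 0.6, -0.9]
opening: 23.7
t 20.75 pos [570.6 248.2 176.9] jaw -17.76 F [ 0.2 -0.6 -0.4] op 23.3 j6 0.6
xyz [-0.0002, -0.0003, 0.0003] rot [-0.0, 0.0006, -0.0001]
[-0.0009  0.     -0.0002 -0.0014 -0.0006 -0.0007] [ 0.012  0.005 -0.004] [ 0.  0. -1.]
```

View pics/s14.png

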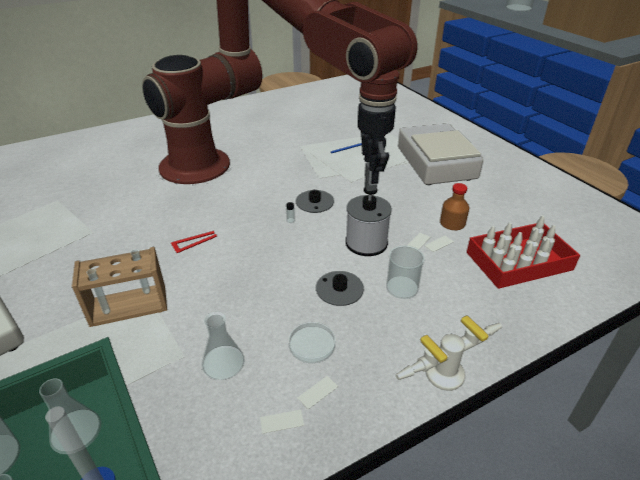

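The scene picture shows the probe in the collar at (370,195), the calorimeter with its lid on at (368,225), and everything else where it was. The arm is still and shows no contact force, so I'm handing in.

```bash
python3 -c "
from bench import job
print(job.job_done())"
```

```text
the job is handed in; nothing more can be done
None
```

I put the right-most lid on the calorimeter, let go of it, and am now holding the probe in the collar with its tip about halfway down the cup. The job is handed in at about 20.8 s, well under 67 s; no verdict was reported.

- **Lid:** I lowered it until it touched at the expected home height, then released it. In the depth picture its top is flat to within about 0.5°.
- **Probe:** The tip is about 55 mm up by the arm's reading, and the tool points straight down. The stem matches the vertical to within 0.1 px. The arm is still, and the wrist force is under 1 N, at noise level.
- **Centring:** The stem is about 0.5 mm off centre across the camera's view. Along the view it is less certain, about 1 mm, because the arm blocked the top camera. The clearance is 5 mm all round.
- **Other objects:** The last scene picture shows the calorimeter, rack, tubes and the rest standing where they were.
- **Checks that disagreed:**
  - The probe's yaw read about 80° from depth but 72° from the colour edges. I used 72°, and the grip closed flat on the body at about 24 mm.
  - One depth fit comparing the collar and guard was too noisy to use.

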